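Turn over the striped calibration plate on its inspection stand

ROBOT

A 6-joint arm with a two-finger parallel gripper is mounted at the origin on the work surface. World frame = base frame: x ahead of the robot, y to its left, z up, the work surface at z = 0. Lengths are in m, angles in rad, forces in N, time in s.
With the tool pointing down it reaches from about 0.425 to 0.95 m from the base axis. Payload 3.5 kg.
Tool frame: the origin (TCP) lies at the very end of the fingers, on their centre line; the grasp point (between the pads) lies 19 mm behind it; z points along the fingers, y is the direction in which the jaws open and shut (so a half turn about z gives the same grasp; the last joint's range is limited). The gripper opens to 85 mm and grips with 20 to 120 N. Pads are 22 mm wide; open, the fingers measure 114 mm over their backs; the gripper's body (76 mm by 85 mm) begins 54 mm behind the grasp point. The pads swing forward as they close: fully open they stand 13 mm farther back than shut.
Start: joints at [1.027, 0.286, 1.577, -0, 1.279, -0.15], TCP at [0.259, 0.623, 0.231] pointing down, gripper open.
Joint ranges: [-2.77, 2.77], [-0.9, 2.22], [0.21, 2.48], [-1.53, 4.67], [0.24, 2.81], [-2.84, 2.84]. Speed limits (rad/s): [2.79, 2.79, 3.14, 3.14, 3.14, 3.14].

INTERFACE

Orientations are given as a unit quaternion [x, y, z, w].
In Python, from plant import get_state, read_camera, get_calibration, ticket, search_frame, cut_out, pinpoint gives the robot as it stands.
- The arm moves only by the tool move_arm, never from a script. Its argument "plan" is a list that holds one entry, the list of rows, each a list of 7 numbers: the turn, a rotation vector about the tool's x, y, z in degrees, then the shift along the tool's x, y, z in m, then the finger opening in m, from 0 to 0.0854. In form: [[[ax, ay, az, x, y, z, hand], ...]]. A call has exactly 5 rows; each row is the pose to reach, as a shift and turn from the pose measured when the call began, along the tool's axes at that moment; what a row does not reach only later rows make up. A row lasts 1/8 s, in which the tool goes at most 62.5 mm and 10.7 degrees, less where a joint would pass 70% of its speed; a pose out of reach is approached as far as the arm can. A call with a gripper value outside its range is refused whole. The fingers move at their own pace and stop on an object; "force" is the grip in N (left out, the last holds). Time passes only in rows, so rows that repeat a pose let the fingers close, or fill a call up. It gives the time, the measured TCP pose, the force and the opening at its end, in the units of the state.
- get_state(): the state, without advancing time (a new reading comes with each control period).
- read_camera(name): name is "scene" or "side" or "wrist"; returns the picture (480x640x3 uint8, red, green, blue); there is no depth.
- get_calibration(name): a dict with "mtx" (3x3 intrinsics, pixels), "dist_coeffs" ([k1, k2, p1, p2, k3] as OpenCV has them; the pictures are not rectified), "extrinsics" (4x4, takes a point from camera to world coordinates); the wrist camera has in their place "hand_eye" (4x4, takes a point from camera to tool coordinates, whose origin is the TCP and whose axes are the flange's). Camera axes: x right, y up, looking along -z (the intrinsics and any distortion apply to the point x, -y, -z); pixel columns grow to the right and rows downward; lengths in m; the calibration is good to about 2 mm. A picture is of the moment at which its call begins: read the wrist's pose just before it. get_calibration takes no time and is no camera call.
- ticket.sign_off(): hands the job in, once; it reports no verdict.
Trained networks look in the newest picture that a camera, given by its name, has taken for a name from the list of things; names that differ only in an ending like _2 or _b are one class to them, and where a whole thing is asked for, a point or a joint stands for the part that bears it (a point fixed in the world has none). Each returns a list of dicts, best first, with "p" (0 to 1); they miss things now and then, are a little off and sometimes report something else, mostly with a low value. They report only what shows in the picture. A call takes as long as a camera call. They do not tell look-alikes from the thing itself.
- search_frame(camera, query): "centre" ([column, row] in pixels, amid what is visible of it).
- cut_out(camera, query): "pixels" (480x640 bool, what is visible of it) and "centre" ([column, row] in pixels, amid what is visible of it).
- pinpoint(camera, query): "centre" ([column, row] in pixels: a listed point, or the origin of a listed thing).
The state is a dict: "time": time; "qpos": joint angles; "dq": joint speeds; "joint_efforts": joint torques, N m; "eef_pos": TCP position; "tcp_rot": TCP orientation; "contact_force": force on the tool from outside, world axes, zero at the start; "wrist_torque": the same for the moment, N m; "opening": opening from 0.0 (shut) to 1.0 (fully open).
Only numpy, scipy, OpenCV 4.12 (cv2) and the standard library are available. Lean on these libraries where they do the work, as an engineer would, in place of code of your own. Each camera call takes 0.05 s, during which the arm holds its last target.

TASK

The yellow-and-black striped calibration plate lies, stripes outward, on one slope of a roof-shaped inspection stand. Slide it lengthwise along its slope until one end sticks well out past the end of the stand, so that a finger can get under it; then take it by that end and turn it over the ridge onto the same stand's other slope: white back outward, long edge on the ledge, let go and at rest. Do not let it fall to the table, and leave the blue plate on the other stand where it is.

Things in the scene. Friction and masses are not known exactly. Their poses are not given: they have to be found in the camera images.
- striped_plate: loose plate 170 x 100 x 12 mm, 0.12-0.25 kg. Origin at its centre; x along the 170, y along the 100, z through the 12 mm. +z face yellow with 5 black bars across, back (-z) and edges white. Starts on the +y slope of stand_a, +z outward, +y pointing down the slope, lower long edge on the ledge. At most 5 mm overhangs at first, so no finger gets under it.
- stand_a: fixed roof-shaped aluminium stand with the striped plate. Origin under its base's centre, on the table; x along the ridge, z up. Slopes to +y and -y alike, 50 deg from level, x -90 to 90 mm; face from y 74, z 45 (top of the black ledge, 22 mm deep, square to the face) up to y 5, z 128; ridge below z 133. Past the ends nothing stands above z 15. A seated plate's centre: y +-47, z 87.
- blue_plate: bystander: same size, frame and lie as the striped plate, but plain blue +z face and white back, on the +y slope of stand_b. Not to be moved.
- stand_b: the other stand, with the blue plate; same shape, size and frame as stand_a. Either stand may be on the robot's left. A plate with an end overhanging stays put on a slope as long as its centre is on it (well inside x +-90 mm).
Things that resemble listed ones, but are neither listed nor needed, are in the scene too. What is shaped like the striped_plate but green or red is not meant.

How it is judged:
By the outcome, as a careful person would: the job done as asked, in the order asked, and still so for the second after the job is handed in, with the robot touching nothing.
It also fails if it takes over 58 s, if anything falls off the work surface, if the arm or the gripper's body presses on something with over 40 N, if the wrist force passes 120 N, or if a joint passes its speed limit or range.

## Working session

There is one attempt and no reset: what is moved stays moved. The work goes in short steps, Python scripts to look and compute and a tool call to move; the robot and the scene stay as the last step left them, time stands still between calls to the robot, and variables do not carry over. Pictures are saved under pics/ and viewed, and the job is handed in when it is done.

Besides the shell and the picture viewer there is one more tool, called after "Call:" by a JSON object that holds its "fn" and its "kwargs". move_arm: Moves the arm, as the interface text tells. Its arguments: {"type":"object","properties":{"plan":{"type":"array","items":{"type":"array","items":{"type":"array","items":{"type":"number"}}}},"force":{"type":"number"}},"required":["plan"]}

```bash
ls; mkdir -p pics
python3 - <<'E'
from plant import *
import cv2,numpy as np
s=get_state(); print(s)
for n in ("scene","side","wrist"):
    im=read_camera(n); cv2.imwrite(f"pics/{n}0.png",im[:,:,::-1]); c=get_calibration(n); print(n,{k:np.round(v,4).tolist() for k,v in c.items()})
E
```

```text
pics
{'time': 0.0, 'qpos': array([ 1.02699911e+00,  2.87199581e-01,  1.57818726e+00, -3.55706931e-05,
        1.27858504e+00, -1.50026484e-01]), 'dq': array([-0.00072057, -0.00057217,  0.0011452 , -0.00242794, -0.00130403,
        0.00268663]), 'joint_efforts': array([-8.98299477e-04, -4.05964887e+01, -2.92627466e+01, -2.06108748e-04,
        5.76778097e-03,  3.74026058e-06]), 'eef_pos': array([0.25863161, 0.62277213, 0.229919  ]), 'tcp_rot': array([ 1.95610640e-01,  9.80680918e-01, -1.12453637e-03, -3.88452972e-04]), 'contact_force': array([ 0.7001882 , -0.74471659,  0.09672446]), 'wrist_torque': array([0.03462481, 0.00471873, 0.0230885 ]), 'opening': 0.9986318664460089}
scene {'mtx': [[503.6169, 0.0, 318.7902], [0.0, 503.6169, 249.104], [0.0, 0.0, 1.0]], 'dist_coeffs': [-0.0503, 0.0, 0.0, 0.0, 0.0], 'extrinsics': [[0.5988, -0.4804, 0.6408, 1.2356], [0.8009, 0.3634, -0.476, -0.5235], [-0.0041, 0.7982, 0.6023, 0.7392], [0.0, 0.0, 0.0, 1.0]]}
side {'mtx': [[617.0234, 0.0, 313.0799], [0.0, 617.0234, 238.6629], [0.0, 0.0, 1.0]], 'dist_coeffs': [-0.1009, 0.0, 0.0, 0.0, 0.0], 'extrinsics': [[-0.9902, 0.0959, -0.1012, 0.447], [-0.1392, -0.7182, 0.6818, 0.77], [-0.0073, 0.6892, 0.7246, 0.8949], [0.0, 0.0, 0.0, 1.0]]}
wrist {'mtx': [[423.535, 0.0, 316.2952], [0.0, 423.535, 235.8485], [0.0, 0.0, 1.0]], 'dist_coeffs': [-0.0794, 0.0, 0.0, 0.0, 0.0], 'hand_eye': [[-0.0004, 0.9652, 0.2615, 0.0655], [1.0, 0.0005, -0.0003, -0.0004], [-0.0004, 0.2615, -0.9652, -0.1426], [0.0, 0.0, 0.0, 1.0]]}
```

View pics/scene0.png

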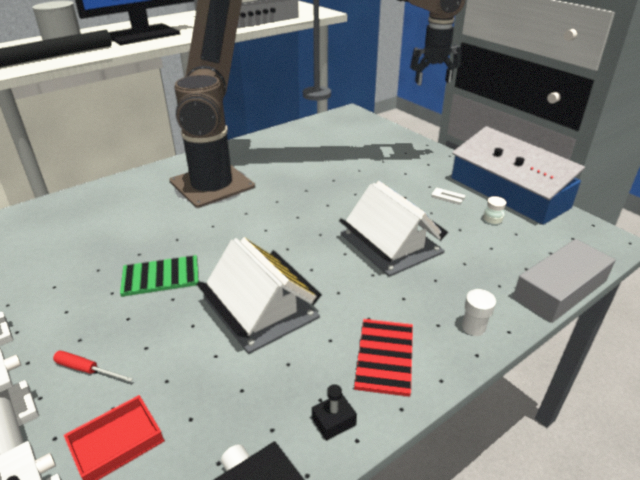

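View pics/side0.png

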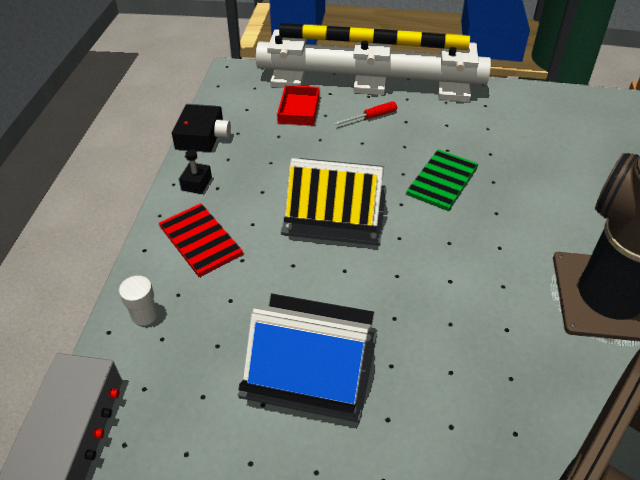

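View pics/wrist0.png

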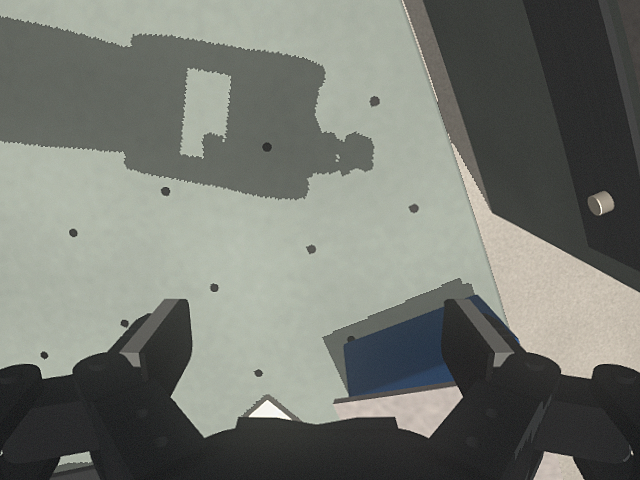

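Run:
```python
import cv2
a=cv2.imread("pics/side0.png")[140:260,260:410]; cv2.imwrite("pics/sz.png",cv2.resize(a,None,fx=5,fy=5,interpolation=cv2.INTER_CUBIC))
a=cv2.imread("pics/scene0.png")[225:355,190:330]; cv2.imwrite("pics/cz.png",cv2.resize(a,None,fx=4.5,fy=4.5,interpolation=cv2.INTER_CUBIC))
```

```text
(no output)
```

View pics/sz.png

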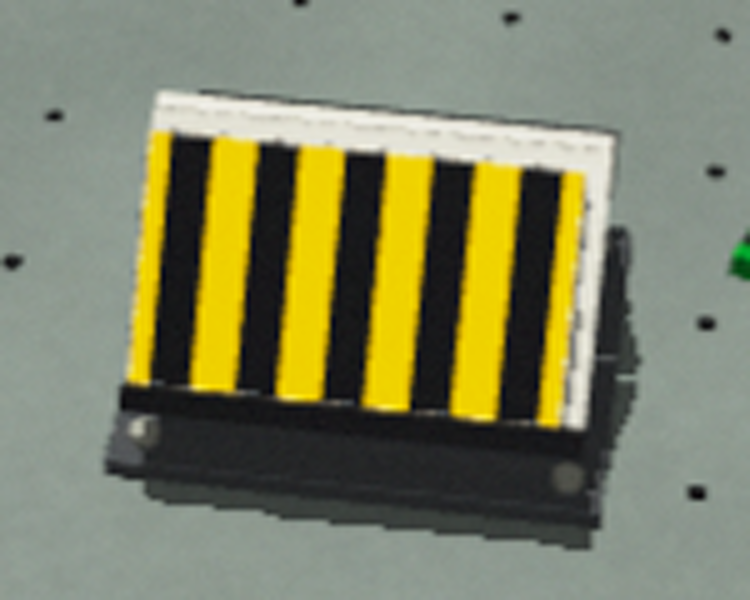

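View pics/cz.png

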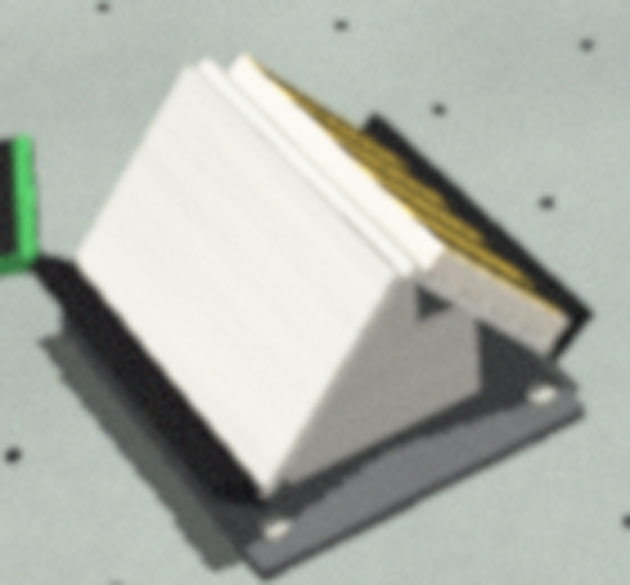

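```bash
cat > h.py <<'E'
import numpy as np,cv2
from scipy.optimize import least_squares
from scipy.spatial.transform import Rotation as R
from plant import *
def proj(cal,P,E=None):
    E=np.array(cal["extrinsics"]) if E is None else E
    P=np.atleast_2d(P); c=(P-E[:3,3])@E[:3,:3]
    c=c*[1,-1,-1]
    return cv2.projectPoints(c.reshape(-1,1,3),np.zeros(3),np.zeros(3),np.array(cal["mtx"]),np.array(cal["dist_coeffs"]))[0].reshape(-1,2)
D=np.array([0,np.cos(np.radians(50)),-np.sin(np.radians(50))]);N=np.array([0,np.sin(np.radians(50)),np.cos(np.radians(50))])
C=np.array([0,.047,.087])
def plate(dx,lx,ly,lz): return C+D*ly+N*lz+np.array([dx+lx,0,0])
def S2W(p,P):
    P=np.atleast_2d(P);c,s=np.cos(p[2]),np.sin(p[2])
    return np.c_[p[0]+c*P[:,0]-s*P[:,1],p[1]+s*P[:,0]+c*P[:,1],P[:,2]]
E
python3 - <<'E'
from h import *
cs,cc=get_calibration("side"),get_calibration("scene")
f=lambda p,kx,ky,kz=.006:plate(p[3],kx*.085,ky*.05,kz)
obsS=np.array([[290.4,166.2],[377.2,174.4],[372.6,225.6],[285.6,216.6]])
obsC=np.array([[248.2,335.4],[207.3,281.7]])
def res(p):
    a=proj(cs,S2W(p,np.array([f(p,1,-1),f(p,-1,-1),f(p,-1,1),f(p,1,1)])))-obsS
    b=proj(cc,S2W(p,[[.09,-.074,.045],[-.09,-.074,.045]]))-obsC
    return np.r_[a.ravel(),b.ravel()]
r=least_squares(res,[.5,.1,0,0]); print(r.x,np.round(r.fun,1), np.degrees(r.x[2]))
p=r.x
pts=[[.09,-.074,.045],[-.09,-.074,.045],[.09,.005,.128],[-.09,.005,.128],[.09,0,.133],[-.09,0,.133],[.09,-.005,.128],[-.09,-.005,.128]]+[f(p,a,b,c) for a in(1,-1) for b in (1,-1) for c in (.006,-.006)]
for n in("scene","side"):
    q=proj(get_calibration(n),S2W(p,np.array(pts)))
    im=cv2.imread(f"pics/{n}0.png"); x0,y0=q.min(0).astype(int)-25
    im=cv2.resize(im[y0:y0+150,x0:x0+190],None,fx=4,fy=4,interpolation=cv2.INTER_CUBIC)
    for a in q: cv2.circle(im,tuple(int(v) for v in (a-[x0,y0]+.5)*4),3,(255,0,255),1)
    cv2.imwrite(f"pics/fit_{n}.png",im)
E
```

```text
[ 0.54111334 -0.15903287 -0.0288428  -0.00173081] [ 0.1 -1.9  0.8 -1.  -0.4 -0.3 -0.1 -1.2  1.5 -2.2  1.   0.4] -1.6525707558392029
```

```bash
python3 -c "
import cv2,numpy as np
a=cv2.imread('pics/fit_scene.png');b=cv2.imread('pics/fit_side.png');w=np.hstack([a,b]);cv2.imwrite('pics/fit.png',cv2.resize(w,(800,int(w.shape[0]*800/w.shape[1]))))"
```

```text
(no output)
```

View pics/fit_scene.png

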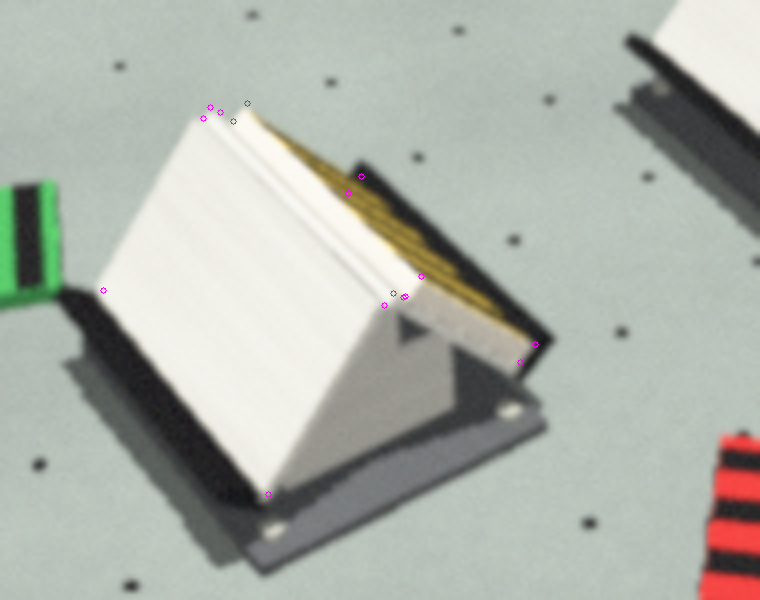

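View pics/fit_side.png

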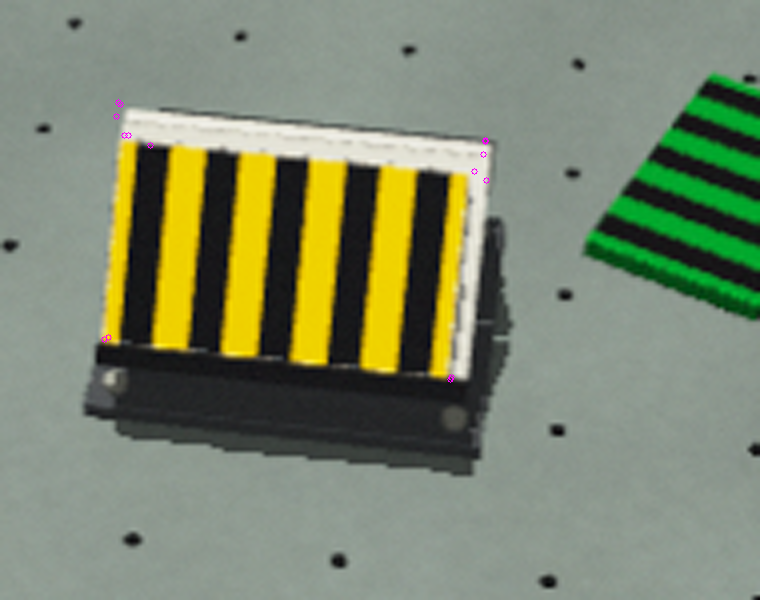

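```bash
cat >> h.py <<'E'
A=np.array([.5411,-.1590,-.0288])   # stand_a
def pose(): 
    s=get_state(); return s["eef_pos"],R.from_quat(s["tcp_rot"]),s
def target(pos_s,tilt,zoff=0):
    """stand coords pos, tool x=-stand x, tool z rotated by tilt(deg) about stand x from straight down (+ => points to +y)"""
    W=S2W(A,pos_s)[0]
    R0=R.from_euler('z',A[2])*R.from_euler('x',tilt,degrees=True)*R.from_matrix(np.array([[-1,0,0],[0,1,0],[0,0,-1.]]).T)
    return W,R0
def row(W,Rt):
    p,Rc,s=pose()
    return np.round(np.r_[(Rc.inv()*Rt).as_rotvec()*180/np.pi,Rc.inv().apply(W-p)],4)
def instand(W):
    d=np.array(W)-[A[0],A[1],0];c,s=np.cos(A[2]),np.sin(A[2])
    return np.array([c*d[0]+s*d[1],-s*d[0]+c*d[1],d[2]])
E
python3 - <<'E'
from h import *
cs=get_calibration("side")
f=lambda p,kx,ky,kz=.006:plate(p[3],kx*.085,ky*.05,kz)
ob=np.array([[256,321],[367,347],[357,404],[245,377]])
def res(p): return (proj(cs,S2W(p,np.array([f(p,1,-1),f(p,-1,-1),f(p,-1,1),f(p,1,1)])))-ob).ravel()
r=least_squares(lambda p:res(np.r_[p,0]),[.5,.15,0]);print(r.x,r.fun.round(1))
# FK guess: learn geometry
p,Rc,s=pose();q=s["qpos"];print(p,Rc.as_matrix().round(3),np.hypot(*p[:2]),np.arctan2(p[1],p[0]))
for t in(-50,0,40):print(t,target([-.13,.05,.3],t)[1].as_matrix().round(3).tolist())
print(row(*target([-.2,.1,.25],0)))
E
```

```text
[ 0.52793022  0.22035278 -0.1340512 ] [ 1.4 -2.2 -0.8 -3.4 -3.   2.6  2.5  3.2]
[0.25871164 0.62290646 0.23024308] [[-0.923  0.384 -0.001]
 [ 0.384  0.923 -0.002]
 [ 0.    -0.002 -1.   ]] 0.6744954916146875 1.1771448134567137
-50 [[-1.0, 0.019, -0.022], [0.029, 0.643, -0.766], [-0.0, -0.766, -0.643]]
0 [[-1.0, 0.029, 0.0], [0.029, 1.0, 0.0], [0.0, 0.0, -1.0]]
40 [[-1.0, 0.022, 0.019], [0.029, 0.766, 0.643], [0.0, 0.643, -0.766]]
[-9.97000e-02 -3.41000e-02 -2.09158e+01 -3.38300e-01 -5.91700e-01
 -1.88000e-02]
```

Run:
```python
from h import *
print(row(np.array([.5,.2,.33]),target([0,0,0],0)[1]))
```

```text
[ -0.0997  -0.0341 -20.9158  -0.3851  -0.2981  -0.0993]
```

Call:
{"fn": "move_arm", "kwargs": {"plan": [[[0,0,-5,-0.03,-0.03,-0.04,0.085],[0,0,-10,-0.08,-0.06,-0.08,0.04],[0,0,-15,-0.13,-0.1,-0.1,0],[0,0,-21,-0.18,-0.14,-0.1,0],[0,0,-21,-0.22,-0.17,-0.1,0]]]}}

```text
time: 0.78
eef_pos: [0.3969, 0.3807, 0.331]
tcp_rot: [0.013, 1.0, -0.001, 0.0]
contact_force: [1.4, -0.4, -0.2]
opening: 0.136
```

Run:
```python
from h import *
p,_,s=pose();print(p,s["qpos"].round(3),s["time"],s["contact_force"])
print(row(np.array([.46,-.02,.33]),target([0,0,0],0)[1]))
```

```text
[0.39692377 0.38072185 0.33100636] [ 5.800e-01 -5.200e-02  1.766e+00 -1.000e-03  1.427e+00 -9.640e-01] 0.775 [ 1.42812673 -0.44185204 -0.15244933]
[-0.0583  0.0106  0.1549 -0.0735 -0.3989  0.0014]
```

Call:
{"fn": "move_arm", "kwargs": {"plan": [[[0,0,0,-0.01,-0.06,0,0],[0,0,0,-0.02,-0.12,0,0],[0,0,0,-0.04,-0.18,0,0],[0,0,0,-0.055,-0.24,0,0],[0,0,0,-0.0735,-0.3,0,0]]]}}

```text
time: 1.4
eef_pos: [0.4623, 0.0774, 0.3312]
tcp_rot: [0.013, 1.0, -0.0, 0.0]
contact_force: [0.8, -0.1, 0.3]
opening: 0.003
```

Run:
```python
from h import *
p,_,s=pose();print(p,s["qpos"].round(3),s["time"],s["contact_force"])
im=read_camera("wrist");cv2.imwrite("pics/w1.png",im[:,:,::-1])
print(row(*target(plate(-.13,0,.01,.10),-50)),target(plate(-.13,0,.01,.10),-50)[0])
```

```text
[0.46231842 0.07737905 0.3312401 ] [-5.100e-02 -2.470e-01  1.938e+00 -1.000e-03  1.449e+00 -1.595e+00] 1.4 [ 0.8199526  -0.13189646  0.30512476]
[ 4.95906e+01 -3.84000e-02 -2.59300e-01  4.63000e-02 -9.62000e-02
  1.88000e-01] [ 0.41489832 -0.02527812  0.14361832]
```

View pics/w1.png

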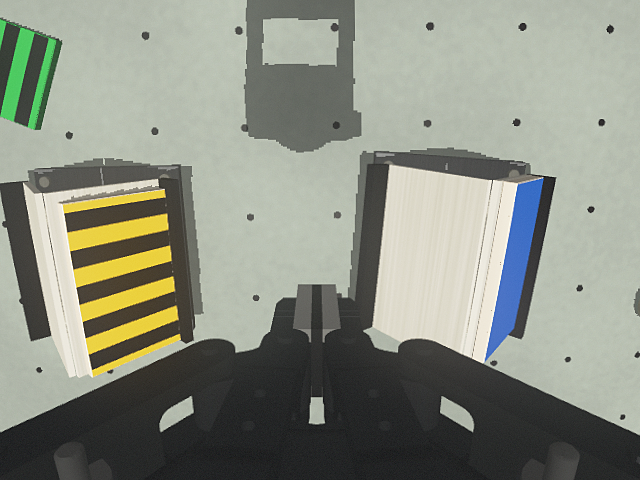

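Run:
```python
from h import *
cs,cc,cw=get_calibration("side"),get_calibration("scene"),get_calibration("wrist")
p0,Rc,_=pose();E=np.eye(4);E[:3,:3]=Rc.as_matrix();E[:3,3]=p0;E=E@np.array(cw["hand_eye"])
f=lambda p,kx,ky,kz=.006:plate(p[3],kx*.085,ky*.05,kz)
obsS=np.array([[290.4,166.2],[377.2,174.4],[372.6,225.6],[285.6,216.6]])
obsC=np.array([[248.2,335.4],[207.3,281.7]])
obsW=np.array([[92,375],[63,203],[165,188],[180,344]])
def F(p): return np.array([f(p,1,-1),f(p,-1,-1),f(p,-1,1),f(p,1,1)])
def res(p):
    return np.r_[(proj(cs,S2W(p,F(p)))-obsS).ravel(),(proj(cc,S2W(p,[[.09,-.074,.045],[-.09,-.074,.045]]))-obsC).ravel(),(proj(cw,S2W(p,F(p)),E)-obsW).ravel()]
r=least_squares(res,[.54,-.159,-.03,0],x_scale=.01);p=r.x;print(p,r.fun.round(1))
r2=least_squares(lambda p:res(p)[12:],[.54,-.159,-.03,0],x_scale=.01)
pts=[[.09,-.074,.045],[-.09,-.074,.045],[.09,0,.133],[-.09,0,.133],[.09,.074,.045],[-.09,.074,.045],[-.09,.005,.128]]+[f(p,a,b,c) for a in(1,-1) for b in (1,-1) for c in (.006,-.006)]
q=proj(cw,S2W(p,np.array(pts)),E)
im=cv2.imread("pics/w1.png")[150:400,:240];im=cv2.resize(im,None,fx=2.4,fy=2.4)
for i,a in enumerate(q): cv2.circle(im,tuple(int(v) for v in (a-[0,150]+.5)*2.4),3,(255,0,255) if i>6 else (0,0,255),1)
cv2.imwrite("pics/fw.png",im)
```

```text
[ 0.54418178 -0.16841628 -0.0331438  -0.0037004 ] [ 0.4 -5.1  0.5 -4.1 -0.9 -3.6  0.  -4.7 -2.3  1.  -2.2  2.8  1.8  1.6
  1.7  0.   3.1  0.4  2.5 -4.8]
```

View pics/fw.png

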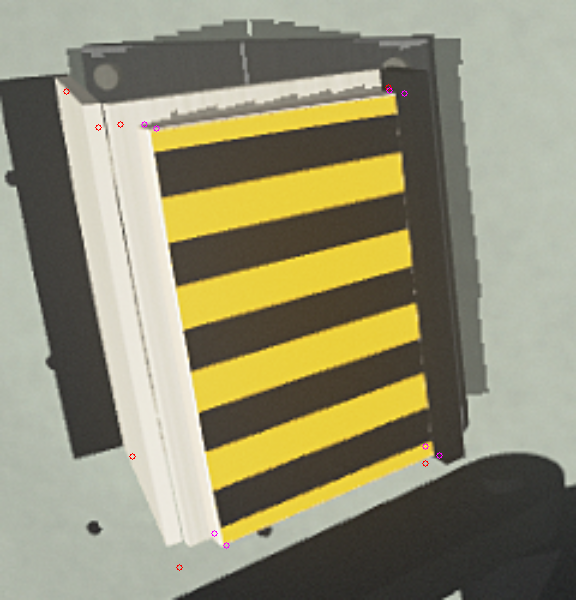

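```bash
cat > fit.py <<'E'
from h import *
cs,cc,cw=get_calibration("side"),get_calibration("scene"),get_calibration("wrist")
p0,Rc,_=pose();E=np.eye(4);E[:3,:3]=Rc.as_matrix();E[:3,3]=p0;E=E@np.array(cw["hand_eye"])
f=lambda p,kx,ky,kz=.006:plate(p[3],kx*.085,ky*.05,kz)
def F(p): return np.array([f(p,1,-1),f(p,-1,-1),f(p,-1,1),f(p,1,1)])
L=lambda sx,sy:np.array([sx*.09,sy*.0909,.0591]); B=lambda sx:np.array([sx*.09,-.074,.045]); 
cams=[(cs,None,[[290.4,166.2],[377.2,174.4],[372.6,225.6],[285.6,216.6],[284,221.6],[377.6,231.6]],lambda p:[*F(p),L(1,1),L(-1,1)]),
(cc,None,[[248.2,335.4],[207.3,281.7],[321.6,295],[272.7,250.6]],lambda p:[B(1),B(-1),L(1,1),L(-1,1)]),
(cw,E,[[92,375],[63,203],[165,188],[180,344],[181,178.3],[193.8,339.6],[31.3,340.8]],lambda p:[*F(p),L(-1,1),L(1,1),L(1,-1)])]
def res(x,full=False):
    p=x[:4];o=[]
    for i,(c,e,ob,fn) in enumerate(cams):
        b=x[4+6*i:10+6*i];e=np.array(c["extrinsics"]) if e is None else e
        e=e.copy();e[:3,3]+=b[:3]; e[:3,:3]=R.from_rotvec(b[3:]).as_matrix()@e[:3,:3]
        o.append((proj(c,S2W(p,np.array(fn(p))),e)-np.array(ob)).ravel())
        if full:print(o[-1].round(1))
        o.append(b[:3]/.002);o.append(b[3:]/.004)
    return np.concatenate(o)
r=least_squares(res,np.r_[.54,-.159,-.03,0,np.zeros(18)],x_scale=.01,loss='soft_l1');res(r.x,True);print(r.x[:4].round(4));print(r.x[4:].reshape(3,6).round(4))
E
python3 fit.py
```

```text
[ 0.  -0.   0.4  0.5 -0.7  1.1 -0.   0.5  0.8 -4.4 -0.5 -4.2]
[ 0.  -1.  -0.2  1.7 -1.7 -0.4  0.8  0. ]
[  1.    2.1  -0.3  -0.1   1.4  -0.1   1.9  -4.9 -10.7   0.3  -7.4   2.3
   0.3  -1.6]
[ 0.5361 -0.1654 -0.0251  0.0052]
[[ 0.0002 -0.0007  0.0003 -0.0056 -0.0016 -0.0002]
 [-0.0011 -0.0005  0.0003 -0.0007  0.0029  0.0036]
 [ 0.0008  0.0013 -0.0003  0.0045  0.0007  0.0023]]
```

```bash
python3 - <<'E'
s=open('fit.py').read()
s=s.replace("L(1,1),L(-1,1)]),\n(cc","M(p,1,1),M(p,-1,1)]),\n(cc").replace("L(-1,1),L(1,1),L(1,-1)]","M(p,-1,1),M(p,1,1),M(p,1,-1)]")
s=s.replace("B=lambda","M=lambda p,sx,sy:np.array([sx*.09,sy*(.0909+.643*p[4]),.0591-.766*p[4]]); B=lambda")
s=s.replace("x[:4]","x[:5]").replace("x[4+6*i:10+6*i]","x[5+6*i:11+6*i]").replace("-.03,0,np","-.03,0,.008,np").replace("x[4:]","x[5:]")
open('fit2.py','w').write(s)
E
python3 fit2.py
```

```text
[ 0.3 -0.7  0.6 -0.2 -0.4  0.2  0.3 -0.2 -0.   0.2 -1.5  0.3]
[ 0.  -0.8 -0.3  1.7 -1.6 -0.3  0.8  0. ]
[ 0.5  2.1 -0.7  0.1  1.   0.1  1.5 -4.8 -1.9  0.8  0.3  0.1 -0.5 -4. ]
[ 0.5374 -0.1671 -0.0239  0.0038  0.0104]
[[ 0.0002 -0.0005  0.0005 -0.0053 -0.0021 -0.0005]
 [-0.001  -0.0006  0.0002 -0.0012  0.0022  0.0045]
 [ 0.0007  0.0012 -0.0001  0.0022  0.0018  0.0027]]
```

```bash
sed -i 's/^A=.*/A=np.array([.5374,-.1671,-.0239])/' h.py
python3 - <<'E'
from h import *
print(row(*target(plate(-.05,0,.005,.08),-50)),target(plate(-.05,0,.005,.08),-50)[0])
E
```

```text
[ 4.95902e+01 -1.61800e-01 -5.21500e-01 -2.98000e-02 -1.22800e-01
  1.97400e-01] [ 0.49007882 -0.05443946  0.13459279]
```

Call:
{"fn": "move_arm", "kwargs": {"plan": [[[10,0,-0.1,-0.006,-0.01,0.02,0],[20,0,-0.2,-0.012,-0.04,0.06,0],[30,0,-0.3,-0.018,-0.07,0.1,0],[40,0,-0.4,-0.024,-0.1,0.14,0],[49.6,-0.2,-0.5,-0.03,-0.123,0.185,0]]]}}

```text
time: 2.08
eef_pos: [0.4912, -0.0548, 0.1468]
tcp_rot: [0.011, 0.905, -0.425, -0.003]
contact_force: [0.5, 0.2, -0.7]
opening: -0.001
```

Run:
```python
from h import *
p,_,s=pose();print(p,s["qpos"].round(3),s["time"],s["contact_force"])
print(row(*target(plate(-.05,0,.005,.02),-50)))
for n in ("wrist","side"):cv2.imwrite(f"pics/{n}2.png",read_camera(n)[:,:,::-1])
```

```text
[ 0.49117385 -0.05480732  0.14680248] [ 0.072  0.153  2.088 -0.953  1.221 -0.974] 2.075 [ 0.45095122  0.23504328 -0.67546642]
[-0.2708  0.2399 -0.1394  0.0014  0.0099  0.0675]
```

View pics/wrist2.png

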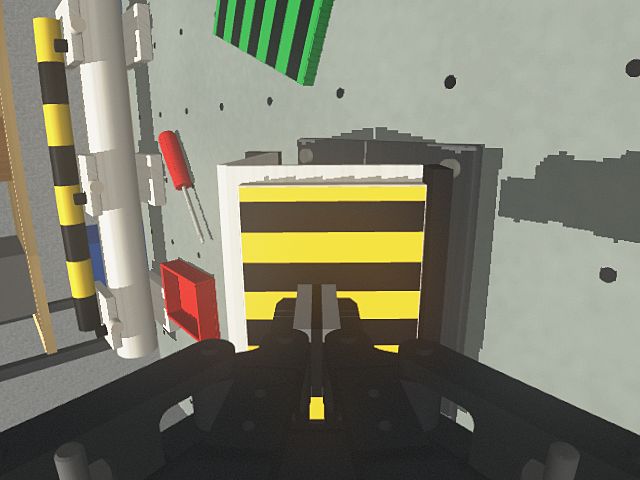

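View pics/side2.png

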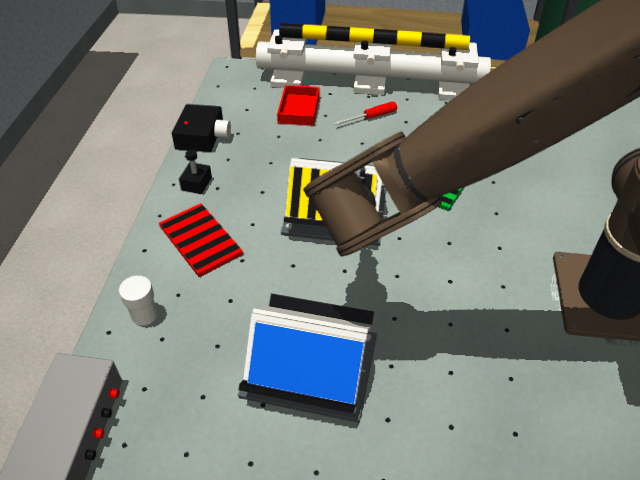

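Run:
```python
from h import *
cw=get_calibration("wrist");p0,Rc,_=pose();E=np.eye(4);E[:3,:3]=Rc.as_matrix();E[:3,3]=p0;E=E@np.array(cw["hand_eye"])
q=lambda P:proj(cw,S2W(A,np.array(P)),E).round(1).tolist()
print(q([plate(.0038,-.085,-.05,.006),plate(.0038,-.085,.05,.006),[-.09,.074,.045],[-.09,.005,.128],[-.09,.0909,.0591]]))
a=cv2.imread("pics/wrist2.png")[130:340,200:500];cv2.imwrite("pics/w2z.png",cv2.resize(a,None,fx=2.6,fy=2.6,interpolation=cv2.INTER_CUBIC))
```

```text
[[216.1, 202.2], [406.7, 204.8], [402.2, 185.0], [205.2, 182.4], [411.0, 190.8]]
```

View pics/w2z.png

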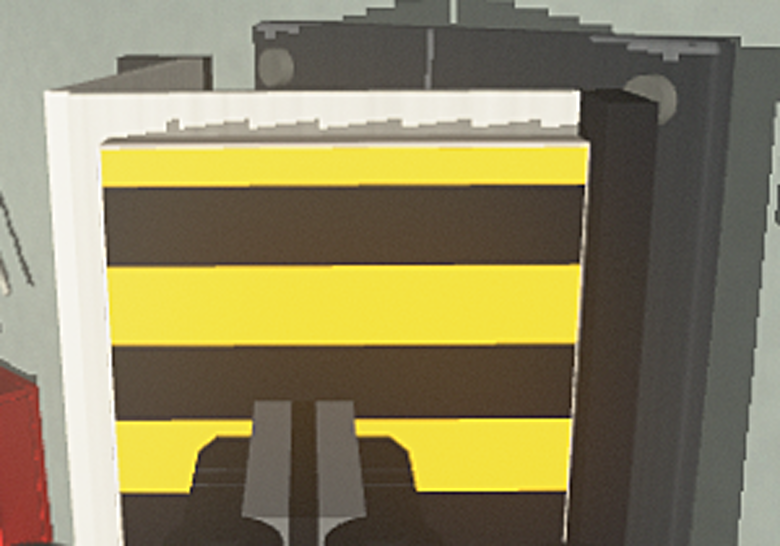

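Run:
```python
from h import *
cw=get_calibration("wrist");p0,Rc,s=pose();print(p0,s["time"],s["dq"].round(3),Rc.as_quat().round(4))
im=read_camera("wrist");cv2.imwrite("pics/w3.png",im[:,:,::-1]);p1,R1,_=pose();print(p1,R1.as_quat().round(4))
E=np.eye(4);E[:3,:3]=Rc.as_matrix();E[:3,3]=p0;E=E@np.array(cw["hand_eye"])
q=lambda P:proj(cw,S2W(A,np.array(P)),E).round(1).tolist()
print(q([plate(.0038,-.085,-.05,.006),plate(.0038,-.085,.05,.006),[-.09,.074,.045],[-.09,.005,.128],[-.09,.0909,.0591]]))
d=cv2.absdiff(im[:,:,::-1],cv2.imread("pics/wrist2.png"));print(d.mean(),(d>40).mean())
print(proj(cw,p0+np.array([[0,0,0.]]),E))
```

```text
[ 0.48420897 -0.05437479  0.1366944 ] 2.175 [-0.    -0.145 -0.08   0.07   0.049 -0.105] [ 0.0068  0.9061 -0.4227 -0.0144]
[ 0.48697785 -0.05415149  0.14182595] [ 0.0085  0.9064 -0.4222 -0.0105]
[[216.1, 202.2], [406.7, 204.8], [402.2, 185.0], [205.2, 182.4], [411.0, 190.8]]
23.669717881944443 0.18817491319444443
[[317.35604425 307.67904234]]
```

Run:
```python
from h import *
for i in range(8):
    p0,Rc,s=pose();im=read_camera("wrist");print(p0.round(4),s["time"],abs(s["dq"]).max().round(3))
cv2.imwrite("pics/w4.png",im[:,:,::-1]);np.savez("w4.npz",p=p0,q=Rc.as_quat())
```

```text
[ 0.487  -0.0542  0.1418] 2.225 0.122
[ 0.4896 -0.0541  0.146 ] 2.275 0.086
[ 0.4913 -0.0541  0.1489] 2.325 0.056
[ 0.4922 -0.0542  0.1505] 2.375 0.029
[ 0.4925 -0.0542  0.1511] 2.425 0.012
[ 0.4924 -0.0542  0.1512] 2.475 0.009
[ 0.4921 -0.0543  0.1508] 2.525 0.013
[ 0.4918 -0.0543  0.1503] 2.575 0.013
```

View pics/w4.png

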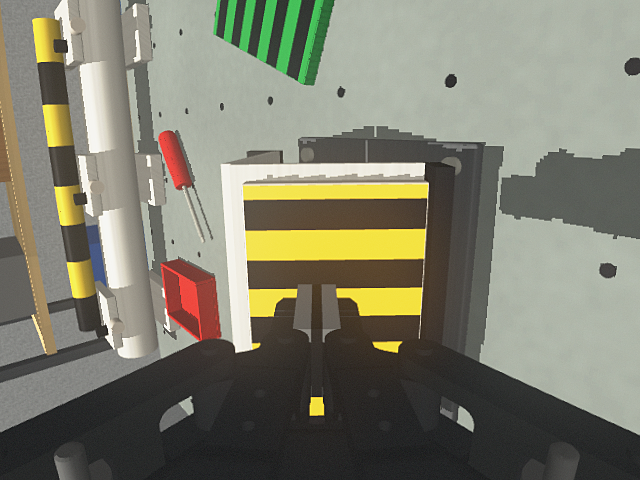

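```bash
python3 - <<'E'
s=open('fit2.py').read()
s=s.replace("p0,Rc,_=pose()","z=np.load('w4.npz');p0=z['p'];Rc=R.from_quat(z['q'])")
i=s.index("(cw,E");j=s.index("def res")
s=s[:i]+"(cw,E,[[244.5,183],[428,182],[425,163.8],[221,163.8]],lambda p:[F(p)[1],F(p)[2],[-.09,.074,.045],[-.09,0.002,.133]])]\n"+s[j:]
open('fit3.py','w').write(s)
E
python3 fit3.py
```

```text
[ 0.2 -0.6  0.7 -0.1 -0.3  0.4  0.2  0.   0.  -0.1 -1.3  0. ]
[ 0.2 -0.9 -0.2  1.7 -1.7 -0.5  0.7  0. ]
[-0.6  0.1  1.9  0.2 -0.6 -0.8  0.1  0.5]
[ 0.5372 -0.1636 -0.0237  0.004   0.0094]
[[ 0.0002 -0.0004  0.0004 -0.0037 -0.0021 -0.0004]
 [-0.0009 -0.0002  0.0003  0.0002  0.0024  0.0024]
 [ 0.0006  0.0006  0.0028 -0.001   0.0007  0.0016]]
```

```bash
sed -i 's/^A=.*/A=np.array([.5372,-.1636,-.0237])/' h.py
python3 - <<'E'
from h import *
print(row(*target(plate(-.05,0,.005,.016),-50)))
E
```

```text
[ 0.0449  0.2116 -0.2888  0.0019  0.0137  0.0711]
```

Call:
{"fn": "move_arm", "kwargs": {"plan": [[[0,0,-0.1,0.0005,0.004,0.022,0],[0,0.1,-0.2,0.001,0.008,0.042,0],[0,0.2,-0.3,0.0015,0.0125,0.058,0],[0,0.2,-0.3,0.002,0.0137,0.066,0],[0,0.2,-0.3,0.002,0.0137,0.071,0]]]}}

```text
time: 3.25
eef_pos: [0.4884, -0.1002, 0.0929]
tcp_rot: [0.011, 0.906, -0.422, -0.005]
contact_force: [0.5, -1.0, 0.6]
opening: -0.002
```

Call:
{"fn": "move_arm", "kwargs": {"plan": [[[0,0,0,0,0,0,0],[0,0,0,0,0,0,0],[0,0,0,0,0,0,0],[0,0,0,0,0,0,0],[0,0,0,0,0,0,0]]]}}

```text
time: 3.88
eef_pos: [0.4885, -0.1001, 0.0931]
tcp_rot: [0.011, 0.906, -0.422, -0.005]
contact_force: [-0.2, 0.3, -0.0]
opening: -0.003
```

Run:
```python
from h import *
p,_,s=pose();print(p,s["time"],s["contact_force"]);v=instand(p);print("stand",v,"lz",(v-C)@N,"ly",(v-C)@D)
print(row(*target(plate(-.05,0,.005,.006),-50)))
```

```text
[ 0.48851174 -0.10014383  0.09306692] 3.875 [-0.23484881  0.33397677 -0.02063154]
stand [-0.05017836  0.06228455  0.09306692] lz 0.015608388071221186 ly 0.005177186058503188
[ 0.0416 -0.0133  0.0317 -0.0002 -0.0002  0.0096]
```

Call:
{"fn": "move_arm", "kwargs": {"plan": [[[0,0,0,0,0,0.002,0],[0,0,0,0,0,0.004,0],[0,0,0,0,0,0.006,0],[0,0,0,0,0,0.007,0],[0,0,0,0,0,0.008,0]]]}}

```text
time: 4.5
eef_pos: [0.4883, -0.1062, 0.088]
tcp_rot: [0.011, 0.906, -0.422, -0.005]
contact_force: [-2.0, 5.5, 4.0]
opening: 0.002
```

Call:
{"fn": "move_arm", "kwargs": {"plan": [[[0,0,0,0,0,-0.01,0],[0,0,0,0.01,0,-0.02,0],[0,0,0,0.03,0,-0.02,0],[0,0,0,0.05,0,-0.018,0],[0,0,0,0.06,0,-0.012,0]]]}}

```text
time: 5.12
eef_pos: [0.4275, -0.0952, 0.0959]
tcp_rot: [0.01, 0.906, -0.422, -0.005]
contact_force: [0.1, 0.1, 0.3]
opening: -0.006
```

Run:
```python
from h import *
p,_,s=pose();print(p,s["time"],s["contact_force"]);v=instand(p);print("stand",v,"lz",(v-C)@N,"ly",(v-C)@D)
print(row(*target(plate(-.108,0,.008,.0005),-50)))
```

```text
[ 0.42754903 -0.09515398  0.09591964] 5.125 [0.12412205 0.12763662 0.25945058]
stand [-0.1112422   0.06582831  0.09591964] lz 0.02015675832594297 ly 0.0052697625029696415
[ 0.0438  0.0312  0.0395 -0.0032  0.0027  0.0197]
```

Call:
{"fn": "move_arm", "kwargs": {"plan": [[[0,0,0,-0.001,0.001,0.006,0],[0,0,0,-0.002,0.002,0.012,0],[0,0,0,-0.003,0.0027,0.017,0],[0,0,0,-0.003,0.0027,0.0197,0],[0,0,0,-0.003,0.0027,0.0197,0]]]}}

```text
time: 5.75
eef_pos: [0.4303, -0.1087, 0.081]
tcp_rot: [0.01, 0.906, -0.422, -0.005]
contact_force: [-0.2, -0.2, 1.2]
opening: 0.003
```

Run:
```python
from h import *
p,_,s=pose();im=read_camera("wrist");cv2.imwrite("pics/w5.png",im[:,:,::-1]);print(p,s["time"],s["contact_force"]);v=instand(p);print("stand",v,"lz",(v-C)@N,"ly",(v-C)@D)
print(row(*target(plate(-.035,0,.008,.0005),-50)))
```

```text
[ 0.43030415 -0.10874255  0.08095795] 5.75 [-0.15114576 -0.16938552  1.24812869]
stand [-0.10816583  0.05230885  0.08095795] lz 0.00018306502299251322 ly 0.008040941781438085
[ 0.044   0.0153  0.04   -0.0732 -0.     -0.0001]
```

View pics/w5.png

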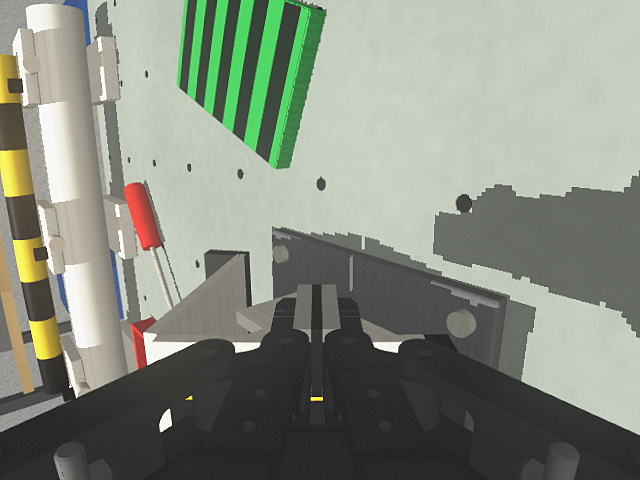

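Call:
{"fn": "move_arm", "kwargs": {"plan": [[[0,0,0,-0.006,0,-0.0002,0],[0,0,0,-0.012,0,-0.0002,0],[0,0,0,-0.017,0,-0.0002,0],[0,0,0,-0.022,0,-0.0002,0],[0,0,0,-0.027,0,-0.0002,0]]]}}

```text
time: 6.42
eef_pos: [0.4566, -0.1091, 0.0812]
tcp_rot: [0.011, 0.906, -0.423, -0.006]
contact_force: [-4.8, 2.3, 3.9]
opening: -0.001
```

Run:
```python
from h import *
p,_,s=pose();print(s["contact_force"]);v=instand(p);print("stand",v,"lz",(v-C)@N,"ly",(v-C)@D)
```

```text
[-4.79205816  2.33303693  3.92862279]
stand [-0.08186251  0.05253447  0.08116314] lz 0.0004877892342186306 ly 0.008028785104565492
```

Call:
{"fn": "move_arm", "kwargs": {"plan": [[[0,0,0,-0.005,0,-0.0005,0],[0,0,0,-0.01,0,-0.0005,0],[0,0,0,-0.015,0,-0.0005,0],[0,0,0,-0.02,0,-0.0005,0],[0,0,0,-0.025,0,-0.0005,0]]]}}

```text
time: 7.05
eef_pos: [0.482, -0.1094, 0.0813]
tcp_rot: [0.011, 0.906, -0.423, -0.006]
contact_force: [-0.9, -0.0, 0.8]
opening: -0.001
```

Run:
```python
from h import *
p,_,s=pose();print(s["contact_force"]);v=instand(p);print("stand",v,"lz",(v-C)@N,"ly",(v-C)@D)
for n in("scene","side"):cv2.imwrite(f"pics/{n}6.png",read_camera(n)[:,:,::-1])
```

```text
[-0.89552243 -0.02129924  0.78762846]
stand [-0.05646179  0.05292377  0.08133681] lz 0.0008976469677692018 ly 0.008145981990379567
```

View pics/scene6.png

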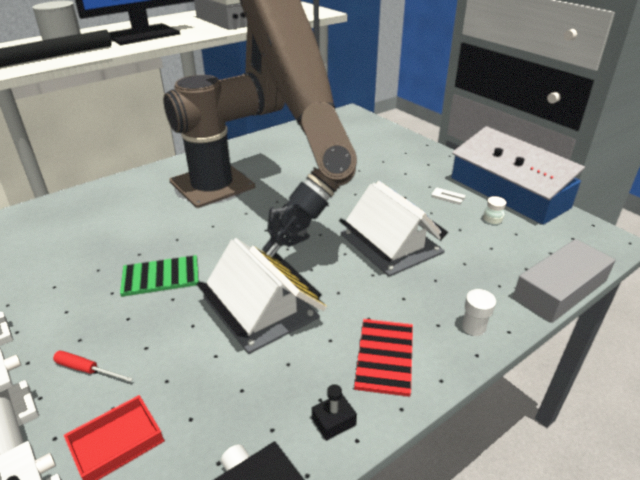

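View pics/side6.png

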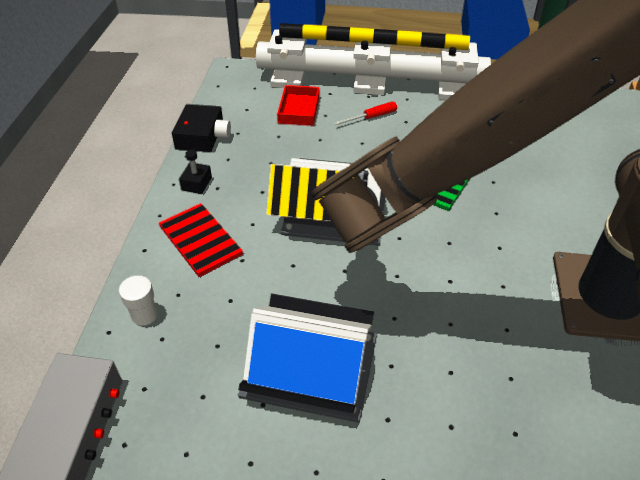

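Call:
{"fn": "move_arm", "kwargs": {"plan": [[[0,0,0,-0.005,0,0,0],[0,0,0,-0.009,0,0,0],[0,0,0,-0.013,0,0,0],[0,0,0,-0.016,0,0,0],[0,0,0,-0.017,0,0,0]]]}}

```text
time: 7.78
eef_pos: [0.4997, -0.1097, 0.0815]
tcp_rot: [0.011, 0.906, -0.422, -0.006]
contact_force: [-2.4, 1.4, 0.8]
opening: -0.004
```

Run:
```python
from h import *
p,_,s=pose();print(s["contact_force"],s["qpos"].round(2));v=instand(p);print("stand",v,"lz",(v-C)@N,"ly",(v-C)@D)
print(row(*target(plate(-.06,0,.008,.09),-50)))
```

```text
[-2.41165829  1.44321935  0.8445673 ] [-0.04  0.27  2.1  -1.05  1.08 -0.91]
stand [-0.03876923  0.05297481  0.08150245] lz 0.0010432089134664697 ly 0.008051902201208687
[ 0.0119 -0.0639  0.0356  0.0213 -0.     -0.0889]
```

Call:
{"fn": "move_arm", "kwargs": {"plan": [[[0,0,0,0.005,0,-0.005,0],[0,0,0,0.01,0,-0.025,0],[0,0,0,0.01,0,-0.05,0.02],[0,0,0,0,0,-0.08,0.045],[0,0,0,0,0,-0.1,0.045]]]}}

```text
time: 8.4
eef_pos: [0.5026, -0.0315, 0.148]
tcp_rot: [0.011, 0.906, -0.422, -0.004]
contact_force: [-0.5, 0.4, -0.9]
opening: 0.527
```

Run:
```python
from h import *
p,_,s=pose();v=instand(p);print("stand",v,s["time"])
# waypoint: high above far end, tilt 0
print(row(*target([.12,.0,.27],0)))
print(row(*target([.12,.0,.27],40)))
```

```text
stand [-0.03771939  0.1312658   0.14796597] 8.4
[-4.99646e+01  1.38700e-01  1.67000e-02 -1.57800e-01 -1.77800e-01
  2.24000e-02]
[-8.99645e+01  1.34000e-01  6.79000e-02 -1.57800e-01 -1.77800e-01
  2.24000e-02]
```

Call:
{"fn": "move_arm", "kwargs": {"plan": [[[-10,0,0,-0.015,-0.03,-0.02,0.045],[-20,0,0,-0.05,-0.07,-0.02,0.045],[-30,0,0,-0.09,-0.11,-0.01,0.045],[-40,0,0,-0.13,-0.15,0.01,0.045],[-50,0,0,-0.158,-0.178,0.022,0.045]]]}}

```text
time: 9.02
eef_pos: [0.6587, -0.1673, 0.2734]
tcp_rot: [0.011, 1.0, 0.003, 0.003]
contact_force: [0.7, 0.7, 0.3]
opening: 0.527
```

Call:
{"fn": "move_arm", "kwargs": {"plan": [[[0,0,0,0,0,0,0.045],[0,0,0,0,0,0,0.045],[0,0,0,0,0,0,0.045],[0,0,0,0,0,0,0.045],[0,0,0,0,0,0,0.045]]]}}

```text
time: 9.65
eef_pos: [0.6585, -0.166, 0.2734]
tcp_rot: [0.01, 1.0, 0.003, 0.003]
contact_force: [-0.2, 0.3, -0.4]
opening: 0.525
```

Run:
```python
from h import *
p,Rc,s=pose();im=read_camera("wrist");cv2.imwrite("pics/w7.png",im[:,:,::-1]);v=instand(p);print("stand",v,s["time"],abs(s["dq"]).max(),s["qpos"].round(2));np.savez("w7.npz",p=p,q=Rc.as_quat())
for n in("scene","side"):cv2.imwrite(f"pics/{n}7.png",read_camera(n)[:,:,::-1])
```

```text
stand [0.12132175 0.00050582 0.27338037] 9.65 0.006788103595865838 [-0.4   0.27  1.53  0.01  1.35 -1.95]
```

View pics/w7.png

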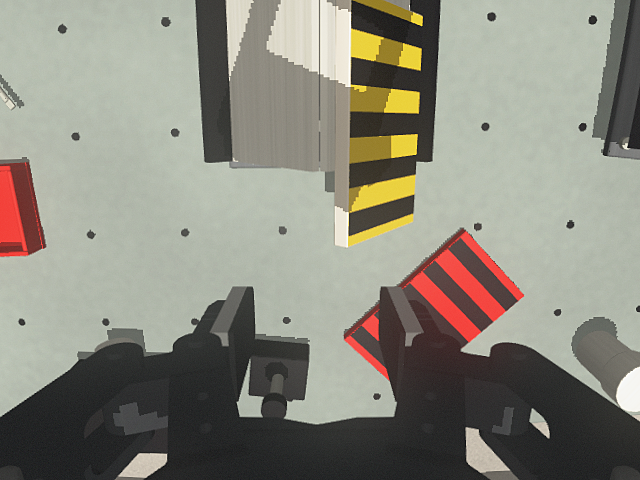

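View pics/side7.png

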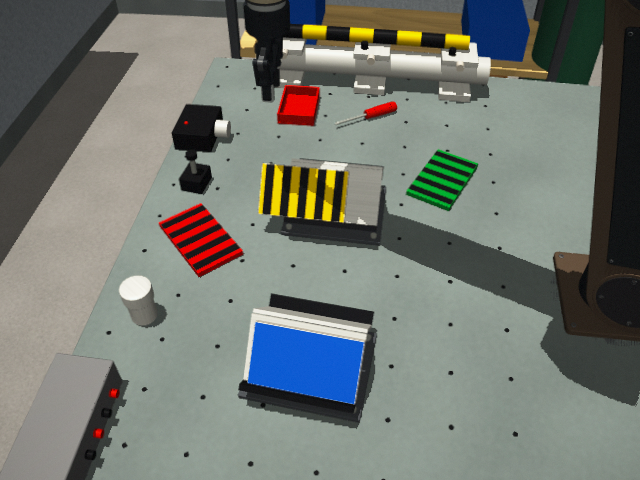

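View pics/scene7.png

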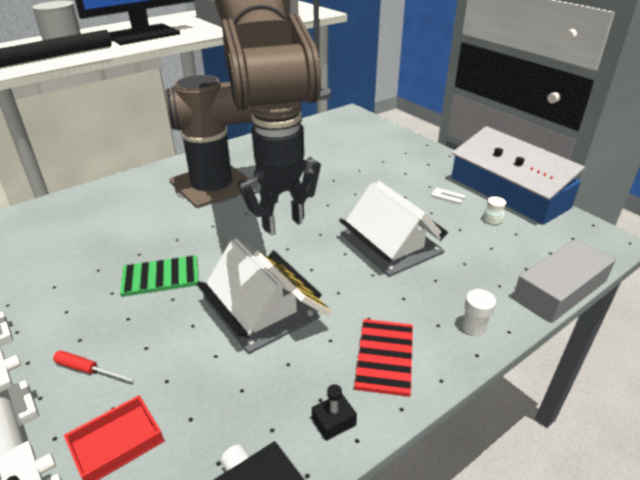

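Run:
```python
from h import *
cw=get_calibration("wrist");z=np.load("w7.npz");E=np.eye(4);E[:3,:3]=R.from_quat(z['q']).as_matrix();E[:3,3]=z['p'];E=E@np.array(cw["hand_eye"])
dx=.057
P=np.array([plate(dx,.085,-.05,.006),plate(dx,.085,.05,.006),plate(dx,.085,-.05,-.006),[.09,.074+.0169+.006,.045+.0141-.0072],[.09,-.074-.0229,.052]])
print(proj(cw,S2W(A,P),E).round(1).tolist())
ob=np.array([[348,246],[413,217],[335,243]])
r=least_squares(lambda x:(proj(cw,S2W(A,plate(0,0,0,0)+np.array([P[i]-plate(0,0,0,0) for i in range(3)])+x),E)-ob).ravel(),[0,0,0],x_scale=.01);print(r.x.round(4),r.fun.round(1))
# grasp
v=plate(.09+.025,0,-.05+.022+.019,0)+N*.0018*0
for up in (.09,0): print(row(*target(plate(.115,0,-.009-up,.0),40)),target(plate(.115,0,-.009-up,.0),40)[0])
```

```text
[[342.5, 246.4], [409.4, 221.3], [329.2, 243.3], [427.9, 162.2], [201.7, 161.6]]
[-0.0015  0.0037  0.0012] [-0.1 -1.1  0.9  3.  -0.6 -1.2]
[-3.96896e+01  2.86600e-01  2.79600e-01  7.20000e-03 -1.69000e-02
  1.10500e-01] [ 0.65177347 -0.18295655  0.1628384 ]
[-3.96896e+01  2.86600e-01  2.79600e-01  7.50000e-03  4.06000e-02
  1.79800e-01] [ 0.65314441 -0.12512191  0.0938944 ]
```

Run:
```python
from h import *
print(row(*target(plate(.117,0,-.009-.09,.0023),40)))
```

```text
[-3.96896e+01  2.86600e-01  2.79600e-01  5.20000e-03 -1.51000e-02
  1.09100e-01]
```

Call:
{"fn": "move_arm", "kwargs": {"plan": [[[-9,0,0,0.001,-0.004,0.02,0.045],[-18,0.1,0.1,0.002,-0.008,0.045,0.045],[-27,0.2,0.2,0.004,-0.012,0.07,0.045],[-35,0.3,0.3,0.005,-0.015,0.09,0.045],[-39.7,0.3,0.3,0.0052,-0.0151,0.1,0.045]]]}}

```text
time: 10.42
eef_pos: [0.6528, -0.1822, 0.171]
tcp_rot: [0.013, 0.939, 0.344, 0.003]
contact_force: [0.6, -0.1, -0.3]
opening: 0.526
```

Call:
{"fn": "move_arm", "kwargs": {"plan": [[[0,0,0,0,0,0,0.045],[0,0,0,0,0,0,0.045],[0,0,0,0,0,0,0.045],[0,0,0,0,0,0,0.045],[0,0,0,0,0,0,0.045]]]}}

```text
time: 11.05
eef_pos: [0.6531, -0.1819, 0.1717]
tcp_rot: [0.012, 0.939, 0.344, 0.003]
contact_force: [0.8, -0.6, -0.7]
opening: 0.523
```

Run:
```python
from h import *
p,Rc,s=pose();im=read_camera("wrist");cv2.imwrite("pics/w8.png",im[:,:,::-1]);v=instand(p);print("stand",v,s["time"],abs(s["dq"]).max(),s["qpos"].round(2),"lz",(v-C)@N,"ly",(v-C)@D)
print(row(*target(plate(.117,0,-.009,.0023),40)))
```

```text
stand [ 0.11628922 -0.01550234  0.17170596] 11.05 0.006045658897120122 [-0.62  0.52  1.5   0.56  1.57 -2.3 ] lz 0.006568373822785246 ly -0.10506425553465247
[ 0.2187 -0.0529 -0.1574 -0.0009 -0.0045  0.0959]
```

View pics/w8.png

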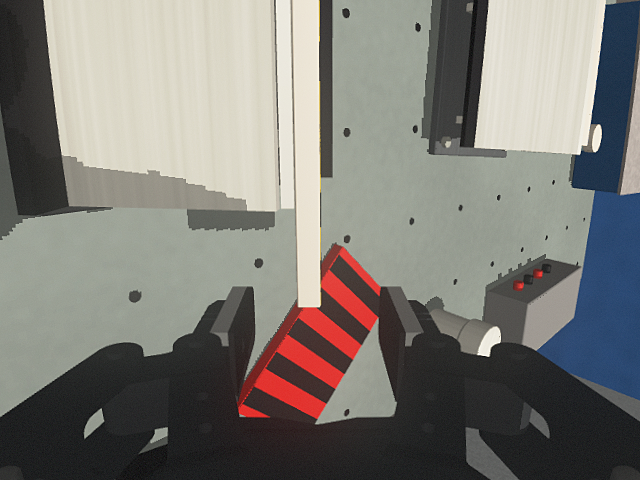

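Call:
{"fn": "move_arm", "kwargs": {"plan": [[[0.2,0,-0.2,-0.001,-0.0045,0.012,0.045],[0.2,0,-0.2,-0.001,-0.0045,0.03,0.045],[0.2,0,-0.2,-0.001,-0.0045,0.048,0.045],[0.2,0,-0.2,-0.001,-0.0045,0.062,0.045],[0.2,0,-0.2,-0.001,-0.0045,0.07,0.045]]]}}

```text
time: 11.72
eef_pos: [0.6545, -0.139, 0.1138]
tcp_rot: [0.011, 0.939, 0.343, 0.003]
contact_force: [-0.4, -0.2, -0.4]
opening: 0.526
```

Run:
```python
from h import *
p,Rc,s=pose();im=read_camera("wrist");cv2.imwrite("pics/w9.png",im[:,:,::-1]);v=instand(p);print("stand",v,s["time"],s["contact_force"],"lz",(v-C)@N,"ly",(v-C)@D)
print(row(*target(plate(.117,0,-.009,.0023),40)))
```

```text
stand [0.11669989 0.02741571 0.11382915] 11.725 [-0.35412713 -0.18543549 -0.3592899 ] lz 0.002243008905672938 ly -0.03314086080410984
[ 0.1019 -0.1859  0.0039 -0.0006 -0.      0.0235]
```

View pics/w9.png

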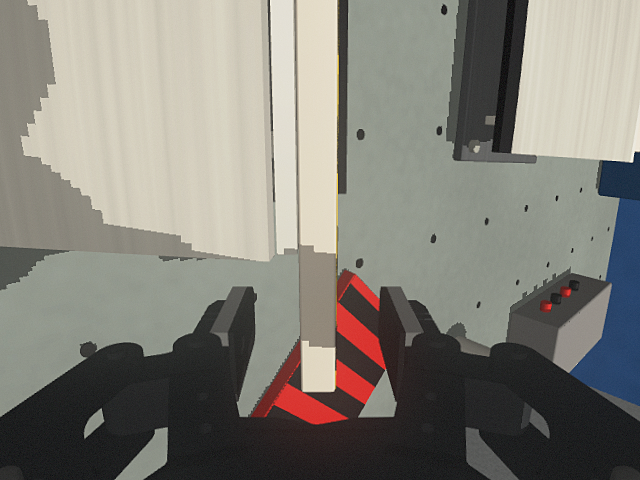

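Call:
{"fn": "move_arm", "kwargs": {"plan": [[[0,0,0,0,0,0.008,0.045],[0,0,0,0,0,0.015,0.045],[0,0,0,0,0,0.021,0.045],[0,0,0,0,0,0.0235,0.04],[0,0,0,0,0,0.0235,0.032]]], "force": 70}}

```text
time: 12.4
eef_pos: [0.6546, -0.1233, 0.0953]
tcp_rot: [0.011, 0.939, 0.343, 0.003]
contact_force: [0.4, -0.3, 0.2]
opening: 0.371
```

Call:
{"fn": "move_arm", "kwargs": {"plan": [[[0,0,0,0,0,0,0.025],[0,0,0,0,0,0,0.02],[0,0,0,0,0,0,0.016],[0,0,0,0,0,0,0.012],[0,0,0,0,0,0,0.008]]]}}

```text
time: 13.02
eef_pos: [0.6547, -0.1234, 0.0957]
tcp_rot: [0.01, 0.939, 0.343, 0.003]
contact_force: [-0.6, 0.2, 1.6]
opening: 0.131
```

Call:
{"fn": "move_arm", "kwargs": {"plan": [[[0,0,0,0,0,0,0.004],[0,0,0,0,0,0,0],[0,0,0,0,0,0,0],[0,0,0,0,0,0,0],[0,0,0,0,0,0,0]]]}}

```text
time: 13.65
eef_pos: [0.6547, -0.1234, 0.0957]
tcp_rot: [0.01, 0.939, 0.343, 0.003]
contact_force: [-0.2, 0.1, 1.6]
opening: 0.131
```

Run:
```python
from h import *
p,Rc,s=pose();im=read_camera("wrist");cv2.imwrite("pics/w10.png",im[:,:,::-1]);v=instand(p);print("stand",v,s["time"],s["contact_force"],s["wrist_torque"],s["opening"]*85.4,"lz",(v-C)@N,"ly",(v-C)@D)
print(row(*target(plate(.117,0,-.009-.02,.0023),40)))
```

```text
stand [0.11651396 0.04295431 0.0956955 ] 13.65 [-0.18677353  0.0903425   1.61521624] [-0.26640066  0.00618461  0.03890417] 11.199818580327022 lz 0.0024901820779887427 ly -0.009261659940376839
[ 0.1044 -0.1772  0.0214 -0.0004 -0.0002 -0.0197]
```

View pics/w10.png

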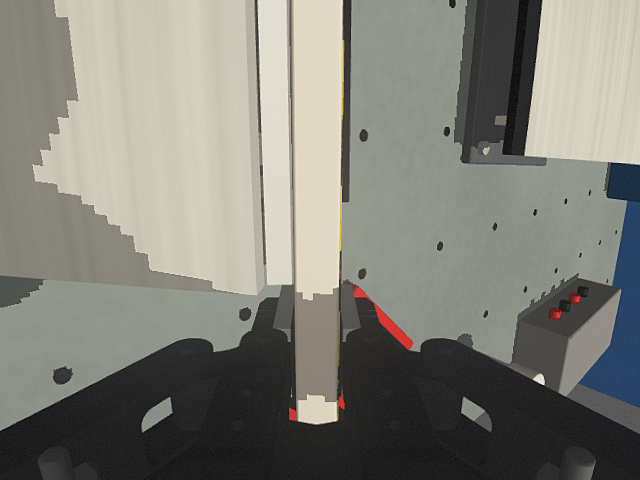

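Call:
{"fn": "move_arm", "kwargs": {"plan": [[[0,0,0,0,0.001,-0.002,0],[0,0,0,0,0.003,-0.008,0],[0,0,0,0,0.007,-0.018,0],[0,0,0,0,0.012,-0.032,0],[0,0,0,0,0.018,-0.048,0]]], "force": 100}}

```text
time: 14.32
eef_pos: [0.6546, -0.1411, 0.1453]
tcp_rot: [0.01, 0.939, 0.343, 0.003]
contact_force: [0.6, 0.0, -1.7]
opening: 0.127
```

Run:
```python
from h import *
p,Rc,s=pose()
for n in("wrist","scene"):cv2.imwrite(f"pics/{n}11.png",read_camera(n)[:,:,::-1])
v=instand(p);print("stand",v,s["time"],s["contact_force"],s["wrist_torque"],s["opening"]*85.4,s["qpos"].round(2))
print(row(*target([.1165,.0,.24],0)))
```

```text
stand [0.11678942 0.02525939 0.14534671] 14.325 [ 0.61168735  0.01932218 -1.72795306] [-0.47917128 -0.06305053 -0.00115995] 10.873251019123904 [-0.57  0.51  1.55  0.58  1.51 -2.29]
[ 3.99439e+01  1.50500e-01  1.34000e-01  1.50000e-03  4.08000e-02
 -8.64000e-02]
```

View pics/scene11.png

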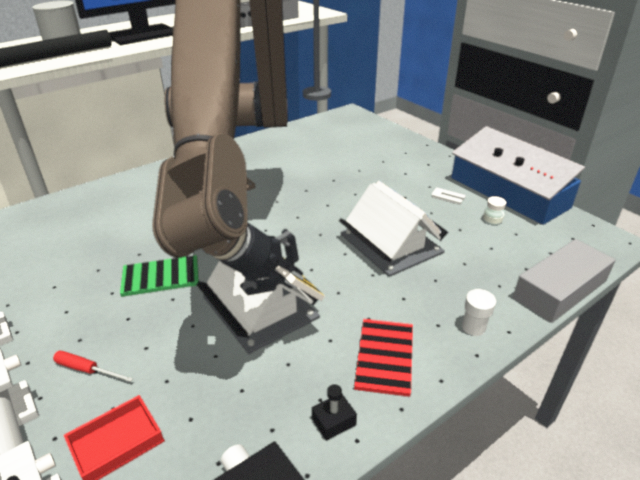

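View pics/wrist11.png

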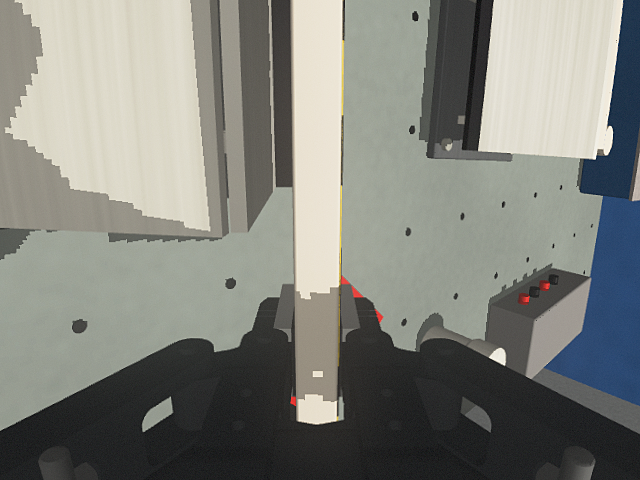

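Call:
{"fn": "move_arm", "kwargs": {"plan": [[[0,0,0,0,0.007,-0.01,0],[3,0,0,0,0.016,-0.025,0],[8,0,0,0.0005,0.025,-0.042,0],[13,0.1,0,0.001,0.034,-0.06,0],[18,0.1,0,0.001,0.041,-0.075,0]]]}}

```text
time: 15.05
eef_pos: [0.6544, -0.159, 0.233]
tcp_rot: [0.01, 0.982, 0.189, 0.003]
contact_force: [0.6, 0.0, -0.8]
opening: 0.127
```

Run:
```python
from h import *
p,Rc,s=pose()
v=instand(p);print("stand",v,s["time"],s["contact_force"],s["opening"]*85.4)
print(row(*target([.1165,-.0,.25],0)));print(row(*target([.1165,-.03,.25],-25)))
```

```text
stand [0.11703689 0.00734749 0.23300057] 15.05 [ 0.60096548  0.01253631 -0.78143623] 10.86212113636238
[ 2.17833e+01  1.23500e-01  1.32100e-01  5.00000e-04 -5.00000e-04
 -1.85000e-02]
[ 4.67833e+01  1.52400e-01  1.04500e-01  6.00000e-04 -2.84000e-02
 -2.96000e-02]
```

Call:
{"fn": "move_arm", "kwargs": {"plan": [[[5,0,0,0,-0.001,-0.01,0],[12,0,0,0,-0.001,-0.018,0],[20,0.1,0.1,0.0005,-0.001,-0.02,0],[28,0.1,0.1,0.0005,-0.007,-0.023,0],[35,0.1,0.1,0.0005,-0.015,-0.026,0]]]}}

```text
time: 15.68
eef_pos: [0.6533, -0.182, 0.2527]
tcp_rot: [0.012, 0.993, -0.117, -0.0]
contact_force: [0.0, 0.1, -0.2]
opening: 0.133
```

Run:
```python
from h import *
p,Rc,s=pose()
v=instand(p);print("stand",v,s["time"],s["contact_force"],s["opening"]*85.4,s["qpos"].round(2))
C2=C*[1,-1,1];D2=D*[1,-1,1];N2=N*[1,-1,1]
t=C2+D2*(-.0093-.07)+N2*.03; t[0]=.1165;print(t,row(*target(t,-40)))
```

```text
stand [ 0.11652743 -0.01559889  0.25272714] 15.675 [ 0.00918161  0.14986796 -0.21704176] 11.35877307135446 [-0.34  0.26  1.59 -0.24  1.23 -1.82]
[ 0.1165     -0.01900828  0.16703095] [ 2.66033e+01  9.59000e-02 -4.27000e-02  2.00000e-04  1.65000e-02
  8.42000e-02]
```

Call:
{"fn": "move_arm", "kwargs": {"plan": [[[6,0,0,0,-0.005,0.006,0],[12,0,0,0,-0.006,0.02,0],[18,0.1,0,0,0,0.04,0],[23,0.1,0,0,0.008,0.06,0],[26.6,0.1,0,0,0.0165,0.075,0]]]}}

```text
time: 16.3
eef_pos: [0.6527, -0.1824, 0.1747]
tcp_rot: [0.012, 0.94, -0.342, -0.005]
contact_force: [-1.0, -0.6, -0.9]
opening: 0.127
```

Call:
{"fn": "move_arm", "kwargs": {"plan": [[[0,0,0,0,0,0,0],[0,0,0,0,0,0,0],[0,0,0,0,0,0,0],[0,0,0,0,0,0,0],[0,0,0,0,0,0,0]]]}}

```text
time: 16.92
eef_pos: [0.6528, -0.1828, 0.1754]
tcp_rot: [0.013, 0.94, -0.342, -0.004]
contact_force: [-0.1, -0.4, -1.9]
opening: 0.129
```

```bash
cat >> h.py <<'E'
C2=C*[1,-1,1];D2=D*[1,-1,1];N2=N*[1,-1,1]
def rep2():
    p,Rc,s=pose();v=instand(p);print("t",s["time"],"x",v[0].round(4),"lz2",((v-C2)@N2).round(4),"ly2",((v-C2)@D2).round(4),"F",s["contact_force"].round(2),"FN2",(s["contact_force"]@N2).round(2),"FD2",(s["contact_force"]@D2).round(2),"op",s["opening"]*85.4,"q",s["qpos"].round(2))
E
python3 - <<'E'
from h import *
p,Rc,s=pose();np.savez("w12.npz",p=p,q=Rc.as_quat())
for n in("wrist","scene","side"):cv2.imwrite(f"pics/{n}12.png",read_camera(n)[:,:,::-1])
rep2()
E
```

```text
t 17.075 x 0.1159 lz2 0.0329 ly2 -0.0871 F [ 0.8   0.16 -0.73] FN2 -0.59 FD2 0.45 op 10.82695733763901 q [-0.19  0.36  1.71 -0.79  1.1  -1.35]
```

View pics/wrist12.png

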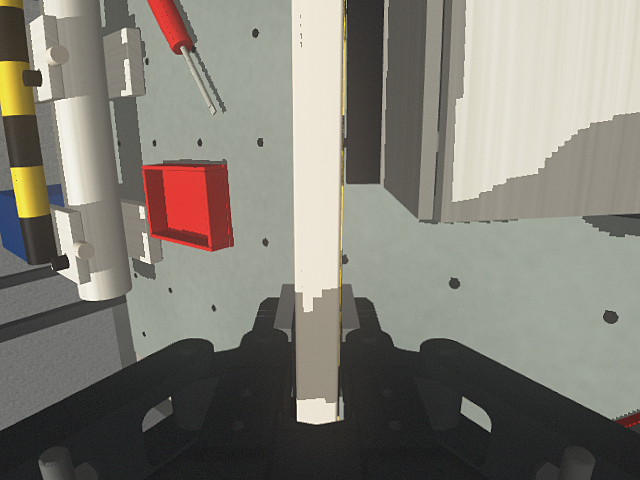

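View pics/scene12.png

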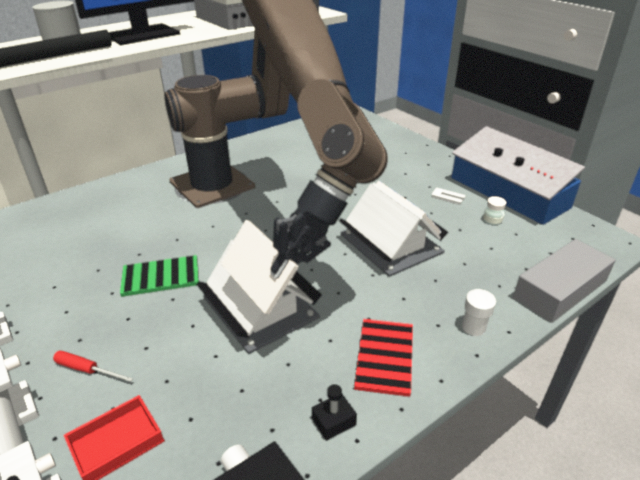

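View pics/side12.png

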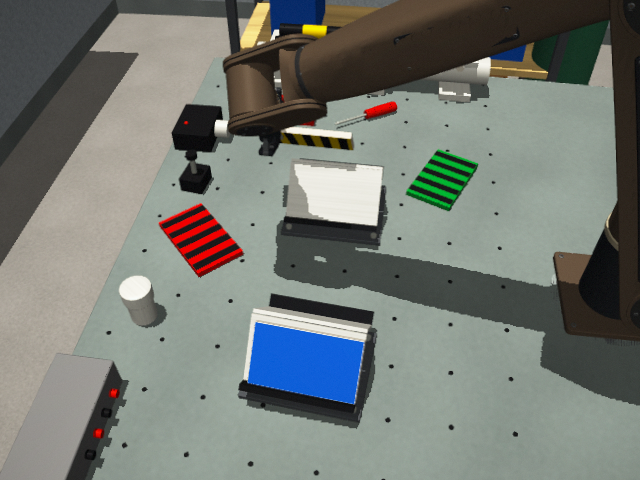

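Run:
```python
from h import *
cw=get_calibration("wrist");z=np.load("w12.npz");E=np.eye(4);E[:3,:3]=R.from_quat(z['q']).as_matrix();E[:3,3]=z['p'];E=E@np.array(cw["hand_eye"])
P=np.array([[.09,-.074,.045],[.09,-.005,.128],[.09,.005,.128],[.09,0,.133]])
print(proj(cw,S2W(A,P),E).round(1).tolist())
a=cv2.imread("pics/wrist12.png")[130:250,300:480];cv2.imwrite("pics/w12z.png",cv2.resize(a,None,fx=4,fy=4,interpolation=cv2.INTER_CUBIC))
```

```text
[[376.9, 183.6], [411.4, 220.0], [433.7, 223.5], [416.7, 223.9]]
```

View pics/w12z.png

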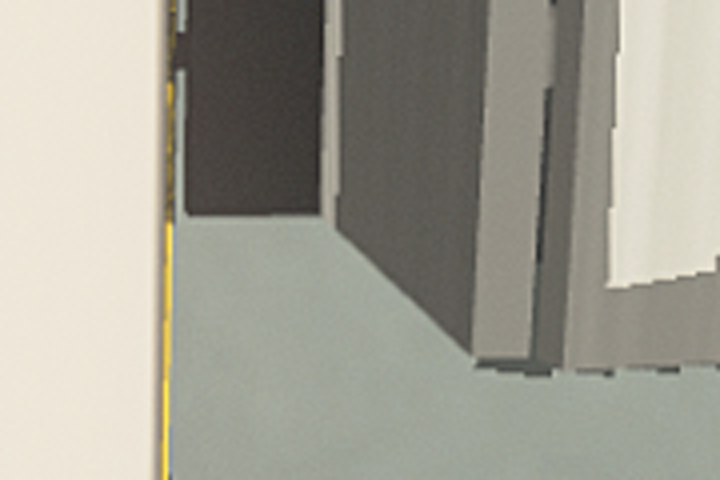

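Call:
{"fn": "move_arm", "kwargs": {"plan": [[[0,0,0,0,0.004,0.008,0],[0,0,0,0,0.012,0.022,0],[0,0,0,0,0.02,0.038,0],[0,0,0,0,0.026,0.05,0],[0,0,0,0,0.03,0.056,0]]]}}

```text
time: 17.7
eef_pos: [0.6515, -0.1958, 0.1106]
tcp_rot: [0.012, 0.94, -0.342, -0.006]
contact_force: [0.3, -0.2, -0.8]
opening: 0.126
```

Run:
```python
from h import *
rep2()
for n in("wrist","scene"):cv2.imwrite(f"pics/{n}13.png",read_camera(n)[:,:,::-1])
rep2();print(row(*target([.1165,-.03,.15],-40))[:3])
a=cv2.imread("pics/scene13.png")[190:360,180:380];cv2.imwrite("pics/s13z.png",cv2.resize(a,None,fx=3.5,fy=3.5,interpolation=cv2.INTER_CUBIC))
```

```text
t 17.7 x 0.1151 lz2 0.0018 ly2 -0.0294 F [ 0.29 -0.16 -0.78] FN2 -0.38 FD2 0.7 op 10.720464471556104 q [-0.21  0.44  1.73 -0.84  1.02 -1.28]
t 17.8 x 0.1152 lz2 0.0019 ly2 -0.0298 F [-0.56 -0.12 -2.01] FN2 -1.2 FD2 1.62 op 10.63009933105381 q [-0.21  0.44  1.73 -0.84  1.02 -1.28]
[-1.000e-04 -2.143e-01 -2.020e-02]
```

View pics/s13z.png

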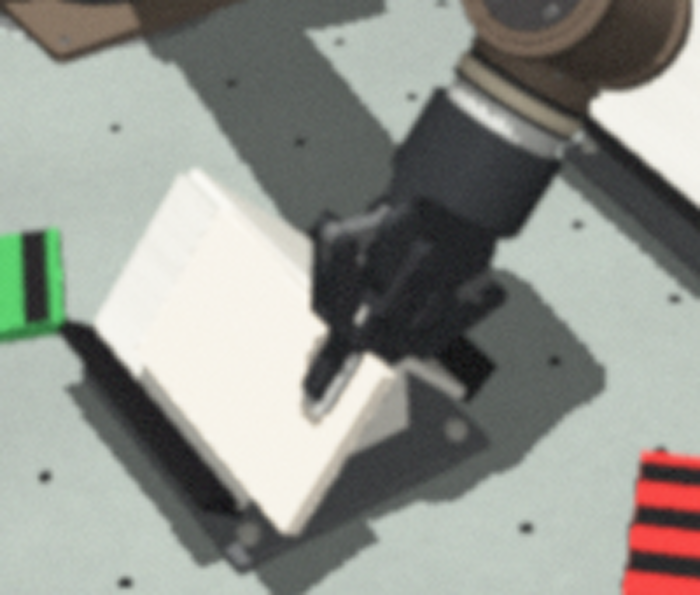

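View pics/wrist13.png

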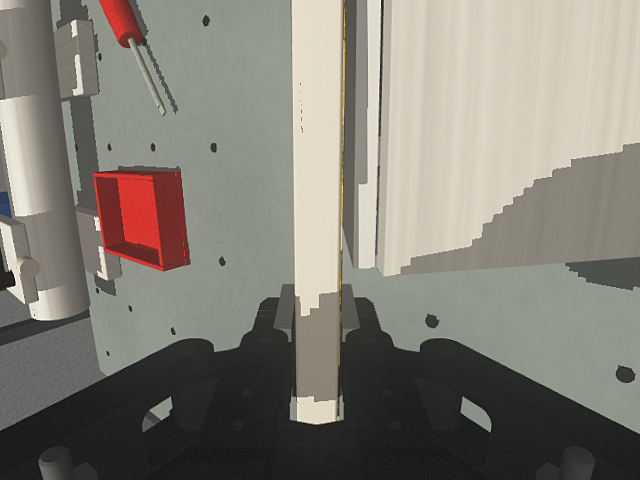

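Call:
{"fn": "move_arm", "kwargs": {"plan": [[[0,0,0,0,0,0.003,0],[0,0,0,0,0,0.006,0],[0,0,0,0,0,0.008,0],[0,0,0,0,0,0.01,0],[0,0,0,0,0,0.012,0]]]}}

```text
time: 18.42
eef_pos: [0.6515, -0.2034, 0.102]
tcp_rot: [0.012, 0.94, -0.342, -0.006]
contact_force: [0.0, -0.3, -1.7]
opening: 0.128
```

Run:
```python
from h import *
rep2();rep2();cv2.imwrite("pics/side14.png",read_camera("side")[:,:,::-1]);rep2();rep2()
```

```text
t 18.425 x 0.1152 lz2 0.002 ly2 -0.0178 F [ 0.01 -0.28 -1.73] FN2 -0.9 FD2 1.5 op 10.898976473898205 q [-0.22  0.45  1.73 -0.85  1.   -1.27]
t 18.425 x 0.1152 lz2 0.002 ly2 -0.0178 F [ 0.01 -0.28 -1.73] FN2 -0.9 FD2 1.5 op 10.898976473898205 q [-0.22  0.45  1.73 -0.85  1.   -1.27]
t 18.475 x 0.115 lz2 0.0019 ly2 -0.0175 F [ 0.29  0.29 -1.61] FN2 -1.26 FD2 1.05 op 10.647649591945148 q [-0.22  0.45  1.73 -0.85  1.   -1.27]
t 18.475 x 0.115 lz2 0.0019 ly2 -0.0175 F [ 0.29  0.29 -1.61] FN2 -1.26 FD2 1.05 op 10.647649591945148 q [-0.22  0.45  1.73 -0.85  1.   -1.27]
```

Free so far; creep on in both directions until contact.

Call:
{"fn": "move_arm", "kwargs": {"plan": [[[0,0,0,0,0.0005,0.001,0],[0,0,0,0,0.001,0.002,0],[0,0,0,0,0.0015,0.003,0],[0,0,0,0,0.002,0.0035,0],[0,0,0,0,0.0025,0.004,0]]]}}

```text
time: 19.1
eef_pos: [0.6513, -0.2042, 0.0969]
tcp_rot: [0.012, 0.94, -0.342, -0.006]
contact_force: [0.4, 0.8, -1.4]
opening: 0.123
```

Run:
```python
from h import *
rep2()
```

```text
t 19.1 x 0.115 lz2 -0.0006 ly2 -0.0135 F [ 0.36  0.77 -1.36] FN2 -1.47 FD2 0.55 op 10.525965689597808 q [-0.22  0.46  1.73 -0.85  0.99 -1.27]
```

Call:
{"fn": "move_arm", "kwargs": {"plan": [[[0,0,0,0,0.0005,0.001,0],[0,0,0,0,0.001,0.002,0],[0,0,0,0,0.0015,0.0025,0],[0,0,0,0,0.002,0.003,0],[0,0,0,0,0.0025,0.003,0]]]}}

```text
time: 19.73
eef_pos: [0.6519, -0.2041, 0.0962]
tcp_rot: [0.012, 0.939, -0.344, -0.006]
contact_force: [-2.5, 5.8, 8.5]
opening: 0.127
```

Run:
```python
from h import *
rep2()
cv2.imwrite("pics/scene15.png",read_camera("scene")[:,:,::-1]);cv2.imwrite("pics/wrist15.png",read_camera("wrist")[:,:,::-1])
a=cv2.imread("pics/scene15.png")[190:360,180:380];cv2.imwrite("pics/s15z.png",cv2.resize(a,None,fx=3.5,fy=3.5,interpolation=cv2.INTER_CUBIC))
```

```text
t 19.725 x 0.1156 lz2 -0.0011 ly2 -0.013 F [-2.53  5.76  8.47] FN2 1.03 FD2 -10.2 op 10.843005447888334 q [-0.22  0.46  1.73 -0.86  1.   -1.26]
```

View pics/s15z.png

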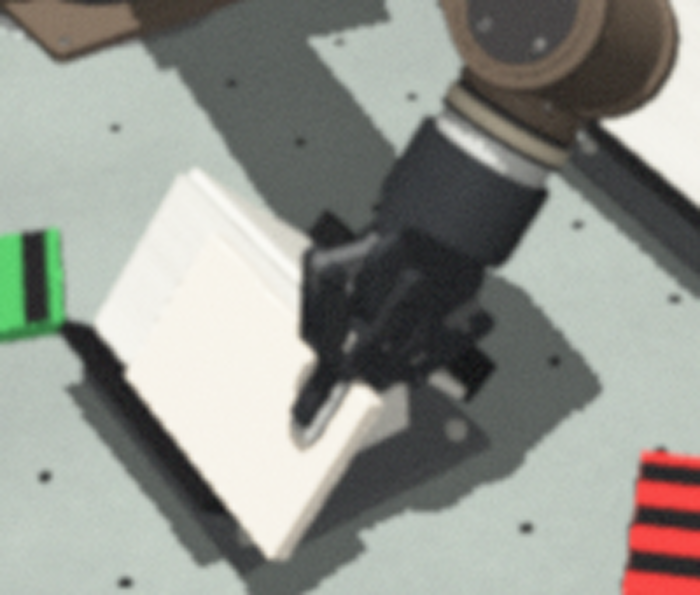

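View pics/wrist15.png

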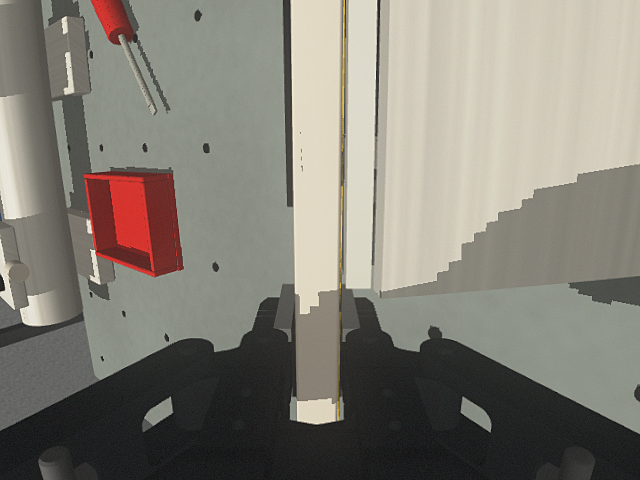

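Call:
{"fn": "move_arm", "kwargs": {"plan": [[[0,0,0,0,0.0008,-0.0005,0],[0,0,0,0,0.0016,-0.0005,0],[0,0,0,0,0.0022,-0.0005,0],[0,0,0,0,0.0028,-0.0005,0],[0,0,0,0,0.0028,-0.0005,0]]]}}

```text
time: 20.45
eef_pos: [0.6522, -0.203, 0.0958]
tcp_rot: [0.012, 0.939, -0.345, -0.006]
contact_force: [0.4, -5.5, 4.4]
opening: 0.128
```

Run:
```python
from h import *
rep2()
```

```text
t 20.45 x 0.1159 lz2 -0.0023 ly2 -0.0135 F [ 0.36 -5.5   4.38] FN2 7.03 FD2 0.18 op 10.911875477285847 q [-0.22  0.46  1.73 -0.86  1.   -1.26]
```

Call:
{"fn": "move_arm", "kwargs": {"plan": [[[0,0,0,0,0,0,0.016],[0,0,0,0,0,0,0.022],[0,0,0,0,0,0,0.03],[0,0,0,0,0,0,0.038],[0,0,0,0,0,0,0.045]]], "force": 30}}

```text
time: 21.08
eef_pos: [0.6522, -0.2027, 0.0957]
tcp_rot: [0.012, 0.939, -0.345, -0.006]
contact_force: [0.1, -0.4, 0.5]
opening: 0.524
```

Run:
```python
from h import *
rep2()
for n in("wrist","scene"):cv2.imwrite(f"pics/{n}16.png",read_camera(n)[:,:,::-1])
a=cv2.imread("pics/scene16.png")[190:360,180:380];cv2.imwrite("pics/s16z.png",cv2.resize(a,None,fx=3.5,fy=3.5,interpolation=cv2.INTER_CUBIC))
```

```text
t 21.075 x 0.1159 lz2 -0.0025 ly2 -0.0135 F [ 0.1  -0.41  0.5 ] FN2 0.64 FD2 -0.12 op 44.77731926650423 q [-0.22  0.46  1.73 -0.86  1.   -1.26]
```

View pics/s16z.png

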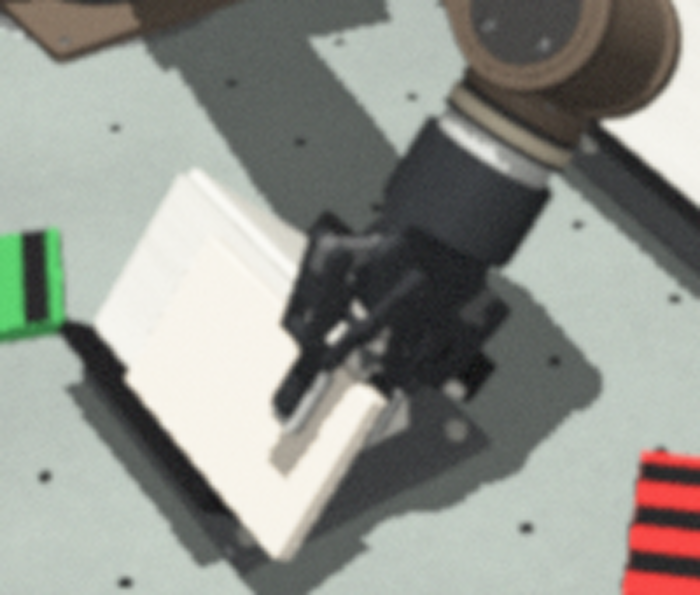

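View pics/wrist16.png

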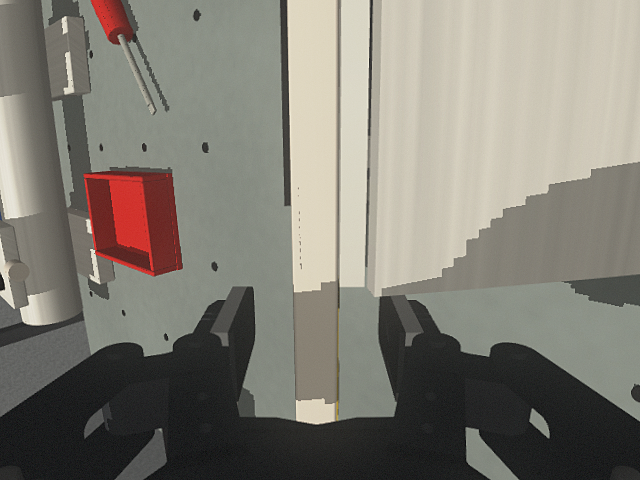

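Call:
{"fn": "move_arm", "kwargs": {"plan": [[[0,0,0,0,0,-0.01,0.045],[0,0,0,0,0,-0.03,0.045],[0,0,0,0,0,-0.06,0.045],[0,0,0,0,0,-0.095,0.045],[0,0,0,0,0,-0.12,0.045]]]}}

```text
time: 21.8
eef_pos: [0.6554, -0.1234, 0.1905]
tcp_rot: [0.012, 0.939, -0.345, -0.004]
contact_force: [-0.1, 0.3, 0.6]
opening: 0.525
```

Call:
{"fn": "move_arm", "kwargs": {"plan": [[[0,0,0,0,-0.01,-0.02,0.045],[0,0,0,0,-0.02,-0.04,0.045],[0,0,0,0,-0.03,-0.06,0.045],[0,0,0,0,-0.03,-0.06,0.045],[0,0,0,0,-0.03,-0.06,0.045]]]}}

```text
time: 22.42
eef_pos: [0.6553, -0.1077, 0.2547]
tcp_rot: [0.012, 0.939, -0.345, -0.005]
contact_force: [-0.8, -0.4, -0.2]
opening: 0.522
```

Run:
```python
from h import *
rep2();
for n in("wrist","scene","side"):cv2.imwrite(f"pics/{n}17.png",read_camera(n)[:,:,::-1])
a=cv2.imread("pics/scene17.png")[190:360,180:380];cv2.imwrite("pics/s17z.png",cv2.resize(a,None,fx=3.5,fy=3.5,interpolation=cv2.INTER_CUBIC))
```

```text
t 22.425 x 0.1167 lz2 0.0268 ly2 -0.1964 F [-0.77 -0.37 -0.23] FN2 0.13 FD2 0.41 op 44.620894369518474 q [-0.07  0.29  1.64 -0.74  1.27 -1.37]
```

View pics/s17z.png

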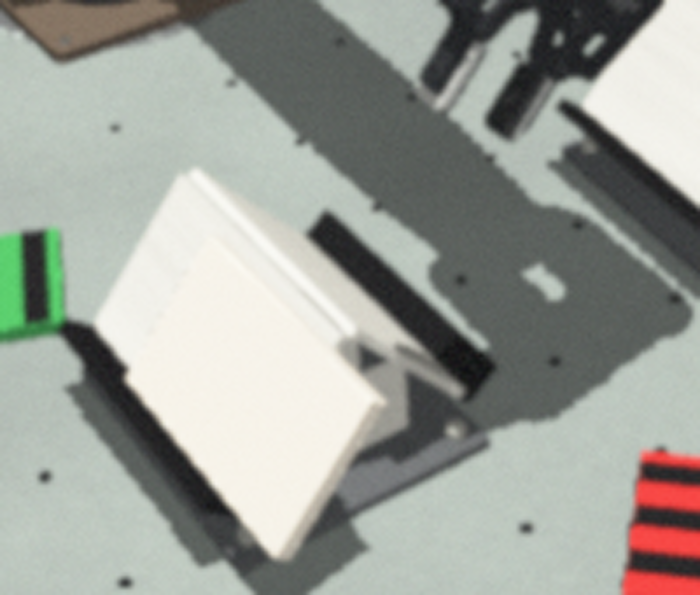

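View pics/wrist17.png

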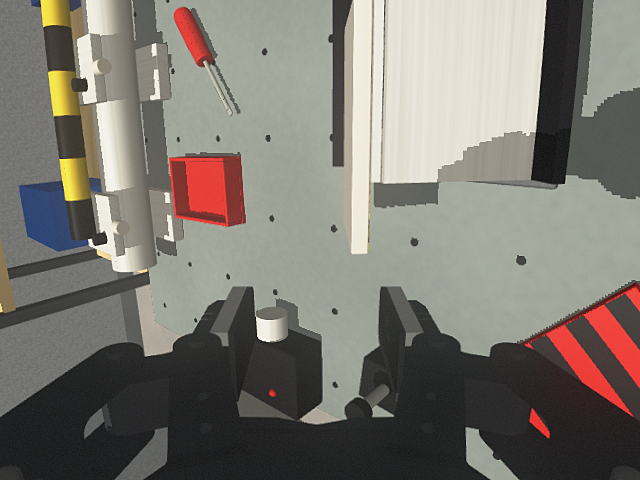

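View pics/side17.png

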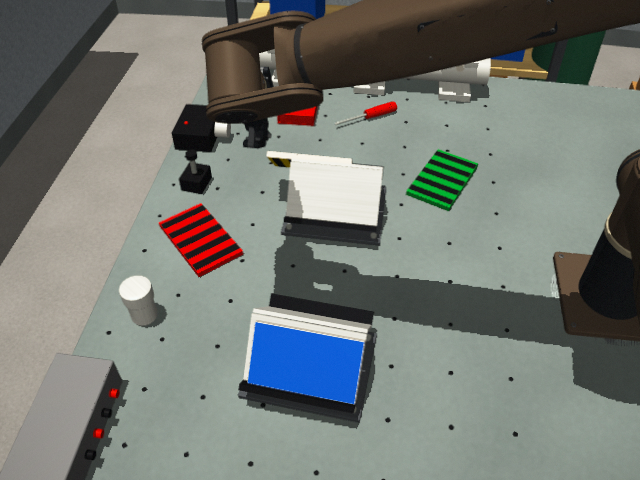

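Run:
```python
from h import *
im2=read_camera("scene");d=cv2.absdiff(im2[:,:,::-1],cv2.imread("pics/scene17.png"))[240:360,180:300];print("still: diff",d.mean(),d.max())
p,Rc,s=pose();im=read_camera("wrist");cv2.imwrite("pics/w18.png",im[:,:,::-1])
cw,cc=get_calibration("wrist"),get_calibration("scene");E=np.eye(4);E[:3,:3]=Rc.as_matrix();E[:3,3]=p;E=E@np.array(cw["hand_eye"])
A2=A+[0,.0037,0];b=np.array([0,0,.0012])
f=lambda kx,ky,kz:C2+np.array([.0555+kx*.085,0,0])+D2*ky*.05+N2*kz*.006
P=np.array([f(1,-1,1),f(1,-1,-1),f(-1,-1,1),f(1,1,1),f(-1,1,1)])
print("wrist",proj(cw,S2W(A2,P+b),E).round(1).tolist());print("scene",proj(cc,S2W(A,P)).round(1).tolist())
for n,q,im_,(x0,y0,w,h),k in(("w",proj(cw,S2W(A2,P+b),E),im,(300,0,160,280),2.1),("s",proj(cc,S2W(A,P)),im2,(190,220,140,150),4)):
    a=cv2.resize(im_[y0:y0+h,x0:x0+w,::-1].copy(),None,fx=k,fy=k,interpolation=cv2.INTER_CUBIC)
    for u in q: cv2.circle(a,tuple(int(t) for t in (u-[x0,y0]+.5)*k),3,(0,0,255),1)
    cv2.imwrite(f"pics/chk_{n}.png",a)
```

```text
still: diff 1.3768055555555556 13
wrist [[350.0, 253.4], [367.0, 253.3], [354.2, -9.7], [342.4, 221.4], [344.6, 25.9]]
scene [[283.6, 303.8], [288.2, 304.9], [237.8, 255.7], [255.3, 349.3], [213.4, 297.1]]
```

View pics/chk_s.png

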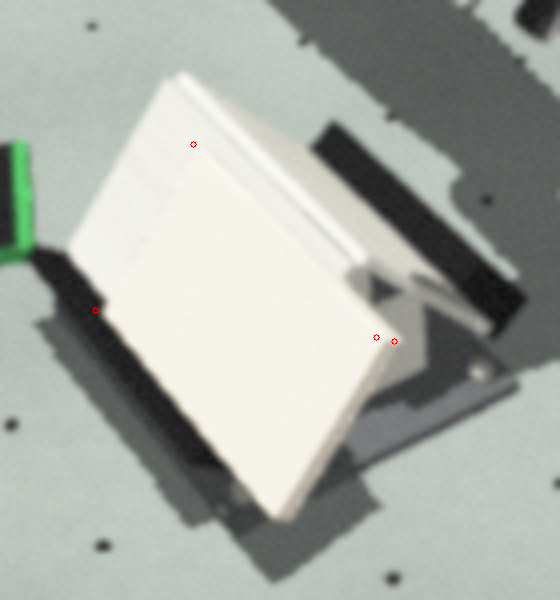

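View pics/chk_w.png

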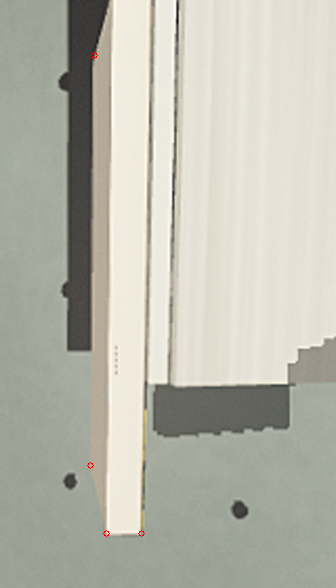

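```bash
python3 -c "
from plant import *
print(get_state()['time'],get_state()['contact_force']);print(ticket.sign_off())"
```

```text
22.675 [-0.61740255  0.88167331  0.52005247]
the job is handed in; nothing more can be done
None
```

The striped plate is now on stand_a's other slope, white back outward, with its long edge on the ledge and nothing touching it. I handed the job in at 22.7 s.

**What I did:** With the fingers shut, I pushed the plate about 50 mm along its slope until one end stuck out roughly 50 mm past the stand. I gripped that end with one finger underneath and lifted it clear. I turned it over the ridge and lowered it until I felt the ledge (10 N) and then the slope face (7 N). Then I let go and backed off.

**Last checks:**
- **Seating:** the wrist picture matched the expected seated position to about 1 px at the overhanging end. This used a stand position corrected by about 4 mm, because my first estimate was off by that much.
- **Disagreement:** the scene picture was about 3 px off, all in one direction. That fits the same error in the uncorrected stand position, so I don't think the plate is badly seated.
- **At rest:** the plate had not moved between two scene pictures, and the force on the tool was only noise.
- **Blue plate:** in the last side picture, the blue plate looks unchanged on stand_b.
- **Overhang:** the plate still sticks out about 50 mm past the end of stand_a. Its centre is about 35 mm inside that end.

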